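# Clear the illustrator's drawing table

### The arm

A 6-joint arm with a two-finger parallel gripper is mounted at the origin on the work surface. World frame = base frame: x ahead of the robot, y to its left, z up, the work surface at z = 0. Lengths are in m, angles in degrees, forces in N, time in s.
With the tool pointing down it reaches from about 0.4 to 0.825 m from the base axis. Payload 7 kg.
Tool frame: the origin (TCP) lies midway between the tips of the shut fingers; the grasp point (between the pads) lies r.grasp_offset behind it (r.grasp_offset is the distance from the TCP to the grasp point, in m); x points along the fingers, z is the direction in which the jaws open and shut, and the axes are right-handed (so a half turn about x gives the same grasp; the last joint's range is limited). The gripper opens to 88 mm and grips with 3 to 60 N. Pads are 19 mm wide; open, the fingers measure 130 mm over their backs; the gripper's body (78 mm by 193 mm) begins 47 mm behind the grasp point.
Start: joints at [93.455, 20.546, 0.682, 0, -70.136, -16.507], TCP at [0.152, 0.658, 0.227] pointing down, gripper open.
Joint ranges: [-176.03, 176.03], [-82.01, 121.73], [-58.28, 71.71], [-173.87, 95.51], [-174.79, -0.11], [-173.66, 173.66]. Speed limits (degrees/s): [136.94, 136.94, 172.46, 180, 180, 180].

### API

Orientations are given as [roll, pitch, yaw] about the fixed x, y, z axes, in that order (R = Rz(yaw) Ry(pitch) Rx(roll)).
In Python, from plant import readout, vision, close_job, r gives the robot as it stands.
- The arm moves only by the shell command python3 -m handwheel 'ROWS' [OPENING] [FORCE]. ROWS is JSON, a list that holds one entry, the list of rows, each a list of 4 numbers: the shift along the world's x, y, z in units of 40 mm (1.0 is 40 mm), then the turn about the world's z in units of 5 degrees (1.0 is 5 degrees). In form: [[[tx, ty, tz, roll], ...]]. A call has 1 to 8 rows; each row shifts and turns the pose as measured when the row begins; what a row does not reach is not made up. A row lasts 1/10 s, in which the tool goes at most 50 mm and 8.59 degrees, less where a joint would pass 70% of its speed; a pose out of reach is approached as far as the arm can. A call is refused whole if a number of a shift passes 1 or a number of a turn 1, either way. A call with a gripper value outside its range is refused whole. OPENING is the finger opening in mm, from 0 to 87.6, set as the call begins (- or left out, the last holds). The fingers move at their own pace and stop on an object; FORCE is the grip in N (left out, the last holds). Time passes only in rows, so rows that do not move let the fingers close. It gives the time, the measured TCP pose, the force and the opening at its end, in the units of the state.
- readout.get_state(): the state, without advancing time (a new reading comes with each control period).
- vision.capture(name): name is "scene" or "top" or "wrist"; returns the picture (480x640x3 uint8, blue, green, red); there is no depth.
- vision.get_calibration(name): a dict with "intrinsics" (3x3 intrinsics, pixels), "pose" (4x4, takes a point from camera to world coordinates). Camera axes: x right, y up, looking along -z (the intrinsics and any distortion apply to the point x, -y, -z); pixel columns grow to the right and rows downward; lengths in m; the calibration is good to about 2 mm. A picture is of the moment at which its call begins: read the wrist's pose just before it. get_calibration takes no time and is no camera call; for the wrist camera it gives the pose at the moment of the call.
- close_job(): hands the job in, once; it reports no verdict.
The state is a dict: "time_s": time; "joints": joint angles; "qd": joint speeds; "joint_torque": joint torques, N m; "tcp_pos": TCP position; "eef_rot": TCP orientation; "contact_force": force on the tool from outside, world axes, zero at the start; "moment": the same for the moment, N m; "gripper_width": finger opening in m.
Only numpy, scipy, OpenCV 4.12 (cv2) and the standard library are available. Lean on these libraries where they do the work, as an engineer would, in place of code of your own. Each camera call takes 0.05 s, during which the arm holds its last target.

### The job

Clear up the drawing table: lay both spring clamps flat on the floor of the wide metal tray, lay the marker flat in the narrow wooden pencil tray, and put both tape rolls over the post of the tape stand, the large roll at the bottom and the small one on top of it. Leave the ink jar and the eraser where they are.

Things in the scene. Friction and masses are not known exactly. Their poses are not given: they have to be found in the camera images.
- clamp_a: One of two alike spring clamps lying on its side, steel with black handles and jaw tips, about 97 long (its x axis) x 50 wide at the handle ends x 22 mm thick. Origin: underside, at the middle of the steel pivot block, which is the place to grip: 34 long (x) x 28 wide (y) x 22 mm high. From the origin the two spread black handles reach 53 mm to -x, the jaws 44 mm to +x; z up. Either end may point either way in the tray.
- clamp_b: The other of two alike spring clamps lying on its side, steel with black handles and jaw tips, about 97 long (its x axis) x 50 wide at the handle ends x 22 mm thick. Origin: underside, at the middle of the steel pivot block, which is the place to grip: 34 long (x) x 28 wide (y) x 22 mm high. From the origin the two spread black handles reach 53 mm to -x, the jaws 44 mm to +x; z up. Either end may point either way in the tray.
- roll_large: The large roll of off-white paper tape, lying flat: outer diameter 66, hole 40, height 40 mm. Origin: centre of the underside, z up.
- roll_small: The small roll of off-white paper tape, lying flat: outer diameter 54, hole 36, height 20 mm. Origin: centre of the underside, z up.
- marker: A flat-sided marker pen lying down, white with a black cap: 130 long (its y axis, cap to +y) x 22 wide (x) x 14 mm high. Origin: centre of the underside, z up. It does not roll.
- clamp_tray: The wide metal tray for clamps, fixed, open on top: outside 130 (its x axis) x 190 (y) x 18 mm high, walls and floor 5 mm thick, so inside it is 120 x 180 mm, and both clamps fit side by side, each lying along x, at about y = +40 and -40 mm. Origin: centre of the underside.
- pencil_tray: The narrow wooden pencil tray, fixed, open on top: outside 70 (its x axis) x 190 (y) x 12 mm high, walls and floor 4 mm thick, inside 62 x 182 mm; the marker lies in it along y. Origin: centre of the underside.
- tape_stand: The tape stand, fixed: a dark wooden plate 100 x 100 x 8 mm with an upright round post in the middle, 16 mm in diameter, its top 72 mm above the table. Origin: centre of the plate's underside, z up. Both rolls pass loosely over the post.
- ink_jar: A small closed glass ink jar with a black cap, standing: diameter 34, height 45 mm. A bystander. Origin: centre of the underside.
- eraser: A white eraser, 36 x 22 x 12 mm. A bystander. Origin: centre of the underside.

How it is judged:
By the outcome, as a careful person would: the job done as asked, in the order asked, and still so for the second after the job is handed in, with the robot touching nothing.
It also fails if it takes over 115 s, if anything falls off the work surface, if the arm or the gripper's body presses on something with over 40 N, if the wrist force passes 120 N, or if a joint passes its speed limit or range.

## Working session

There is one attempt and no reset: what is moved stays moved. The work goes in short steps, Python scripts to look and compute and a shell command to move; the robot and the scene stay as the last step left them, time stands still between calls to the robot, and variables do not carry over. Pictures are saved under pics/ and viewed, and the job is handed in when it is done.

```bash
mkdir -p pics; ls; python3 - <<'E'
from plant import readout, vision, r
import cv2, numpy as np
print(readout.get_state()); print(r.grasp_offset)
for n in ["scene","top","wrist"]:
    c=vision.get_calibration(n); print(n,{k:np.round(v,4).tolist() if k in("intrinsics","pose") else v for k,v in c.items()})
    cv2.imwrite(f"pics/{n}0.png",vision.capture(n))
E
```

```text
pics
{'time_s': 0.0, 'joints': array([ 9.34549516e+01,  2.05928180e+01,  6.32730607e-01, -2.09311167e-02,
       -7.01371043e+01, -1.65048666e+01]), 'qd': array([ 0.00622416, -0.01648518,  0.00445933,  0.06884447,  0.02553106,
       -0.01956785]), 'joint_torque': array([ 5.16867863e-05, -5.82704008e+01,  2.93071014e+01,  6.99741930e+00,
        7.19486197e-03, -1.48699041e-04]), 'tcp_pos': array([0.15235014, 0.65705941, 0.22559662]), 'eef_rot': array([  5.061662  ,  89.9008359 , -97.99538147]), 'contact_force': array([ 0.05362071, -0.32278001,  0.25787673]), 'moment': array([-0.04843808, -0.02457166, -0.0197029 ]), 'gripper_width': 0.08769333283116024}
0.0188
scene {'intrinsics': [[527.9423, 0.0, 328.762], [0.0, 527.9423, 247.8341], [0.0, 0.0, 1.0]], 'pose': [[0.4646, -0.528, 0.7109, 1.1568], [0.8855, 0.2709, -0.3775, -0.3434], [0.0067, 0.8049, 0.5934, 0.5892], [0.0, 0.0, 0.0, 1.0]]}
top {'intrinsics': [[528.5981, 0.0, 320.9814], [0.0, 528.5981, 234.4997], [0.0, 0.0, 1.0]], 'pose': [[-0.1456, 0.9614, -0.2336, 0.2759], [-0.9893, -0.1415, 0.0346, 0.0209], [0.0003, 0.2361, 0.9717, 1.0874], [0.0, 0.0, 0.0, 1.0]]}
wrist {'intrinsics': [[350.3263, 0.0, 324.9431], [0.0, 350.3263, 239.6261], [0.0, 0.0, 1.0]], 'pose': [[-0.2261, 0.9332, 0.2793, 0.2279], [-0.9741, -0.2172, -0.063, 0.6392], [0.0019, -0.2863, 0.9581, 0.3832], [0.0, 0.0, 0.0, 1.0]]}
```

View pics/top0.png

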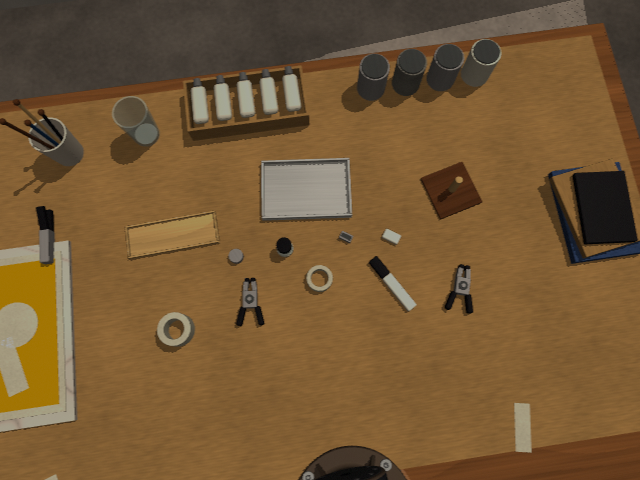

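View pics/scene0.png

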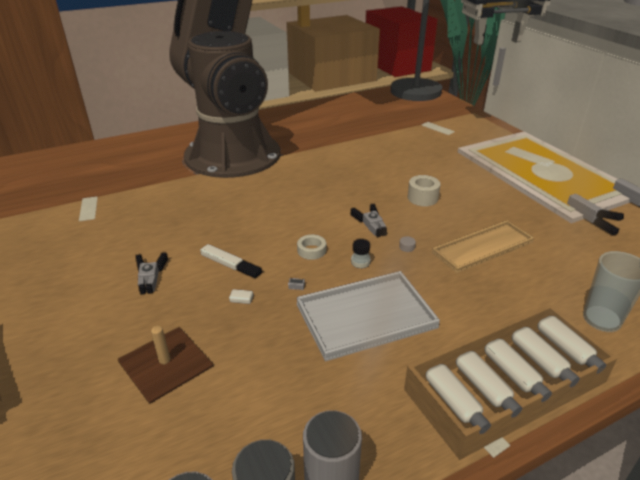

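View pics/wrist0.png

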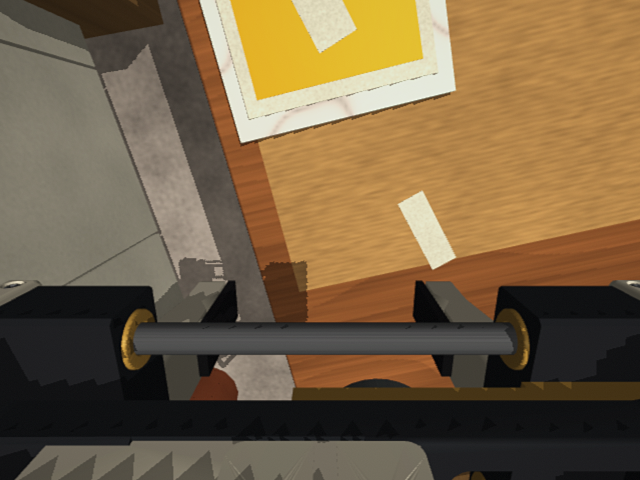

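The top view shows every object: clamps near (250,302) and (462,288), the large roll at (174,329), the small roll at (319,278), the marker at (392,284), the metal tray at (306,188), the pencil tray at (173,235) and the stand at (451,190). I'll zoom in to get exact points.

```bash
cat > h.py <<'E'
import numpy as np, cv2
from plant import readout, vision, r
def p2w(cal,uv,z):
    K=np.array(cal["intrinsics"]);P=np.array(cal["pose"])
    uv=np.atleast_2d(uv).astype(float)
    d=np.c_[(uv-K[[0,1],[2,2]])/K[0,0],np.ones(len(uv))]*[1,-1,-1]
    d=d@P[:3,:3].T; t=(z-P[2,3])/d[:,2]
    return P[:3,3]+d*t[:,None]
def w2p(cal,X):
    K=np.array(cal["intrinsics"]);P=np.array(cal["pose"])
    c=(np.atleast_2d(X)-P[:3,3])@P[:3,:3]
    return np.c_[K[0,2]+K[0,0]*c[:,0]/-c[:,2],K[1,2]+K[1,1]*-c[:,1]/-c[:,2]]
E
python3 - <<'E'
import cv2
im=cv2.imread("pics/top0.png")
for i,(x,y) in enumerate([(120,150),(250,150),(360,150),(120,230)]):
    w,h=(150,112)
    cr=cv2.resize(im[y:y+h,x:x+w],None,fx=5,fy=5,interpolation=cv2.INTER_CUBIC)
    for k in range(0,w,10): cv2.line(cr,(k*5,0),(k*5,6 if k%50 else 15),(0,255,255),1)
    for k in range(0,h,10): cv2.line(cr,(0,k*5),(6 if k%50 else 15,k*5),(0,255,255),1)
    cv2.imwrite(f"pics/c{i}.png",cr)
x,y,w,h=235,225,250,100
cr=cv2.resize(im[y:y+h,x:x+w],None,fx=3.2,fy=3.2,interpolation=cv2.INTER_CUBIC); cv2.imwrite("pics/c4.png",cr)
E
```

```text
(no output)
```

View pics/c0.png

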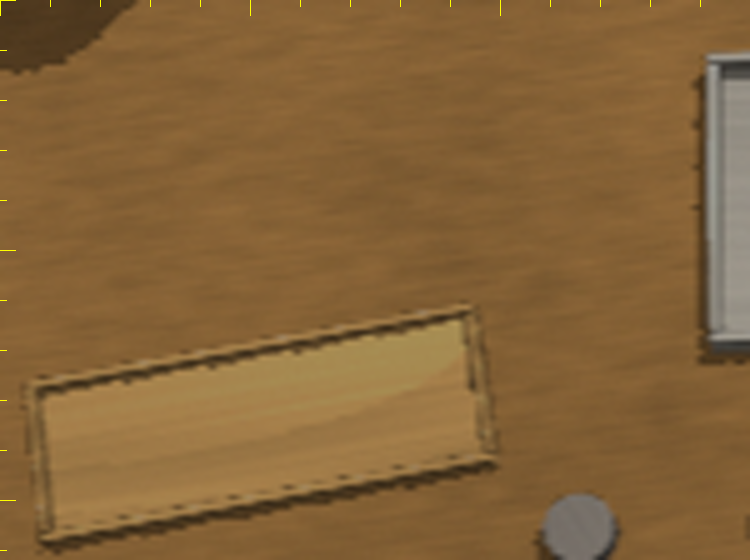

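View pics/c1.png

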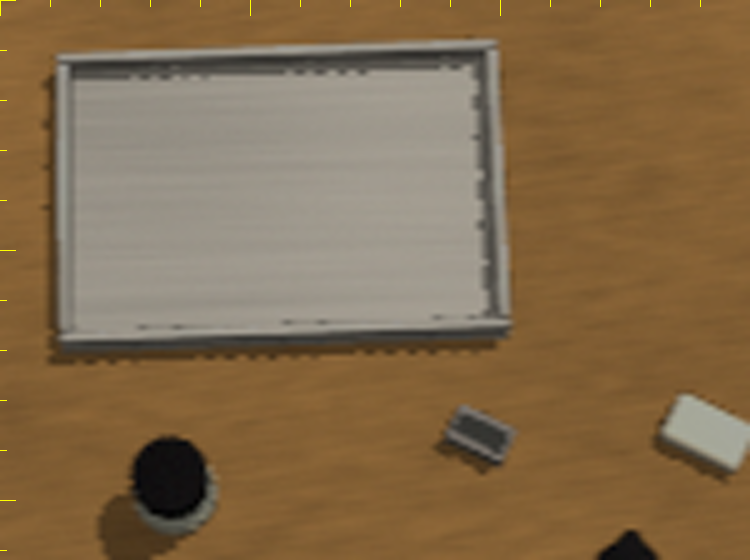

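View pics/c2.png

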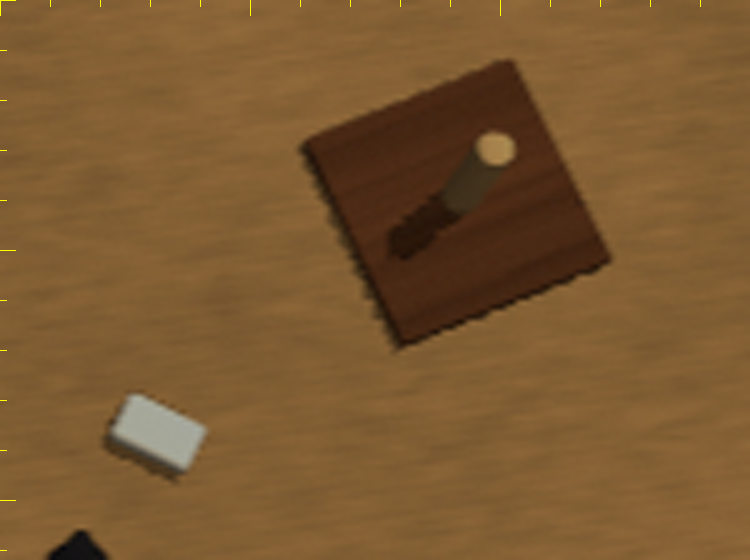

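View pics/c3.png

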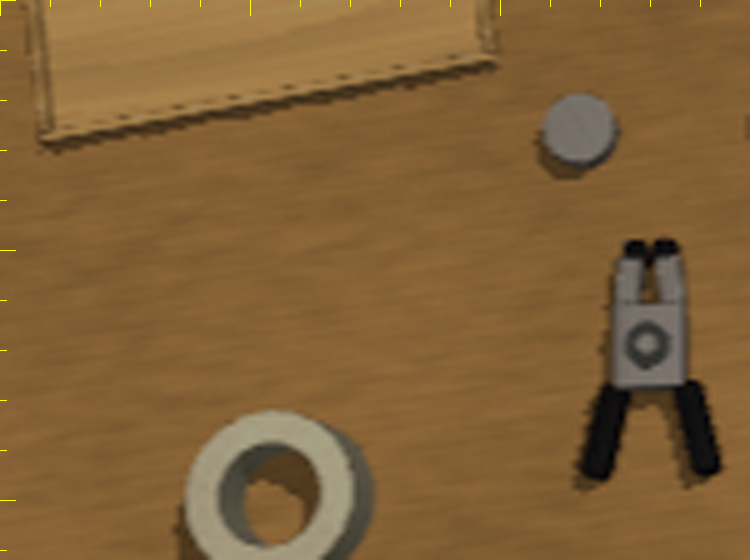

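View pics/c4.png

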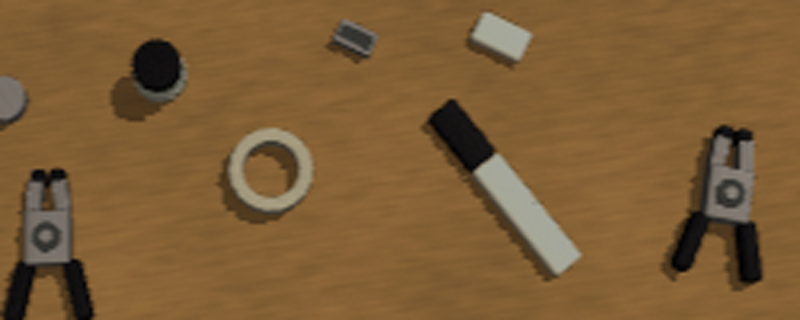

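```bash
cat > m.py <<'E'
from h import *
cal=vision.get_calibration("top")
def c(off,s,pts): return np.array(off)+np.array(pts,float)/s
def quad(n,off,s,pts,z):
    w=p2w(cal,c(off,s,pts),z); m=w.mean(0)
    L=[np.linalg.norm(w[i]-w[(i+1)%4])*1000 for i in range(4)]
    A=[np.degrees(np.arctan2(*(w[(i+1)%4]-w[i])[[1,0]])) for i in range(4)]
    print(n,np.round(m*1000,1),"L",np.round(L,1),"A",np.round(A,1))
def pt(n,off,s,p,z): print(n,np.round(p2w(cal,c(off,s,[p]),z)[0]*1000,1))
quad("pencil",(120,150),5,[(27,383),(473,307),(497,458),(42,540)],.012)
quad("metal",(250,150),5,[(57,57),(496,42),(510,325),(59,337)],.018)
quad("stand",(360,150),5,[(303,143),(514,60),(611,258),(400,347)],.008)
pt("posttop",(360,150),5,(496,149),.072)
quad("clampL",(120,230),5,[(612,303),(687,303),(687,387),(612,387)],.022)
pt(" ring",(120,230),5,(648,344),.022)
pt(" jaw",(120,230),5,(651,246),.018);pt(" handle",(120,230),5,(652,468),.018)
quad("clampR",(235,225),3.2,[(710,166),(755,170),(750,222),(704,218)],.022)
pt(" ring",(235,225),3.2,(730,193),.022)
pt(" jaw",(235,225),3.2,(733,133),.018);pt(" handle",(235,225),3.2,(716,271),.018)
pt("large",(120,230),5,(270,495),.04)
pt("small",(235,225),3.2,(271,170),.02)
quad("marker",(235,225),3.2,[(429,120),(449,99),(580,258),(557,277)],.014)
E
python3 m.py
python3 - <<'E'
import sys; sys.path.insert(0,'.')
import cv2,numpy as np
from h import *
im=cv2.imread("pics/top0.png"); cal=vision.get_calibration("top")
# rolls: bright low-saturation blobs
hsv=cv2.cvtColor(im,cv2.COLOR_BGR2HSV)
for n,(x0,y0,x1,y1),z in [("large",(150,305,200,355),.04),("small",(300,260,340,300),.02)]:
    s=hsv[y0:y1,x0:x1]; m=((s[...,1]<75)&(s[...,2]>135)).astype(np.uint8)
    cs,_=cv2.findContours(m,cv2.RETR_EXTERNAL,cv2.CHAIN_APPROX_NONE); k=max(cs,key=len)
    e=cv2.fitEllipse(k); u=np.array(e[0])+[x0,y0]; print(n,u,e[1],p2w(cal,u,z))
E
```

```text
pencil [580.2 290.8  12. ] L [188.8  66.8 190.1  68.2] A [ -88.2 -177.    92.2    1.8]
metal [639.   -0.9  18. ] L [189.4 126.9 189.4 125.2] A [-96.3 173.6  83.2  -6.5]
stand [ 591.4 -308.6    8. ] L [100.9  96.8 100.2  98.4] A [ -76.2 -166.7  104.8   13.7]
posttop [ 592.1 -309.3   72. ]
clampL [420.6 144.   22. ] L [30.3 33.8 30.1 33.8] A [-98.4 173.3  81.6  -6.4]
 ring [421.  144.6  22. ]
 jaw [461.1 139.3  18. ]
 handle [372.  149.1  18. ]
clampR [ 384.6 -286.4   22. ] L [28.6 33.5 29.  33.6] A [-103.5  162.4   76.6  -18.3]
 ring [ 385.2 -286.7   22. ]
 jaw [ 423.2 -297.8   18. ]
 handle [ 338.5 -268.9   18. ]
large [381.4 295.4  40. ]
small [442.3  -1.2  20. ]
marker [ 410.5 -146.3   14. ] L [ 19.1 130.2  19.2 127.7] A [ -52.2 -150.3  120.1   29.6]
large [173.34381485 328.59555817] (30.880023956298828, 33.222537994384766) [[0.38240552 0.29656388 0.04      ]]
small [319.18795967 277.43224335] (24.109966278076172, 24.338577270507812) [[ 0.44390004 -0.0004471   0.02      ]]
```

```bash
cat > t.py <<'E'
from h import *
from scipy.spatial.transform import Rotation as R
import sys
def jaw(s):
    M=R.from_euler('xyz',s["eef_rot"],degrees=True).as_matrix()
    return np.degrees(np.arctan2(M[1,2],M[0,2])),M[:,0]
def todo(x,y,z,a):
    s=readout.get_state(); j,ax=jaw(s)
    d=(np.array([x,y,z])-s["tcp_pos"]*1000)
    t=(a-j+90)%180-90
    print("t",round(s["time_s"],2),"tcp",np.round(s["tcp_pos"]*1000,1),"jaw",round(j,1),"ax",np.round(ax,3),"w",round(s["gripper_width"]*1000,1),"F",np.round(s["contact_force"],1),"j",np.round(s["joints"],0))
    print("TODO mm",np.round(d,1),"units",np.round(d/40,3),"turn",round(t,1),"units",round(t/5,2))
if __name__=="__main__": todo(*map(float,sys.argv[1:5]))
E
python3 t.py 421 144.3 120 83.5
```

```text
t 0.15 tcp [152.4 657.2 225.9] jaw -103.1 ax [-0.    -0.001 -1.   ] w 87.6 F [ 0.9 -0.2 -0.2] j [ 93.  21.   1.  -0. -70. -17.]
TODO mm [ 268.6 -512.9 -105.9] units [  6.715 -12.823  -2.647] turn 6.6 units 1.31
```

```bash
python3 -m handwheel '[[[0.42,-0.8,0,0.3],[0.42,-0.8,0,0.3],[0.42,-0.8,0,0.3],[0.42,-0.8,0,0.4],[0.42,-0.8,-0.2,0],[0.42,-0.8,-0.2,0],[0.42,-0.8,-0.2,0],[0.42,-0.8,-0.2,0]]]' 54; python3 t.py 421 144.3 120 83.5
```

```text
time_s: 0.95
tcp_pos: [0.2881, 0.394, 0.1897]
eef_rot: [10.9, 89.8, -85.1]
contact_force: [0.6, 0.4, -0.2]
gripper_width: 0.0539
t 0.95 tcp [288.1 394.  189.7] jaw -96.0 ax [ 0.    -0.004 -1.   ] w 53.9 F [ 0.6  0.4 -0.2] j [ 77.   5. -25.   0. -60.   7.]
TODO mm [ 132.9 -249.7  -69.7] units [ 3.323 -6.244 -1.741] turn -0.5 units -0.1
```

Motion tracks well, so I'll continue.

```bash
python3 -m handwheel '[[[0.42,-0.8,-0.2,0],[0.42,-0.8,-0.2,0],[0.42,-0.8,-0.2,0],[0.42,-0.8,-0.2,0],[0.42,-0.8,-0.2,0],[0.42,-0.8,-0.2,0],[0.42,-0.8,-0.2,0],[0.32,-0.6,-0.2,-0.1]]]'; python3 t.py 421 144.3 120 83.5
python3 - <<'E'
from h import *
cal=vision.get_calibration("wrist"); im=vision.capture("wrist"); print(w2p(cal,[[.421,.1443,.022]])); cv2.imwrite("pics/w1.png",im)
E
```

```text
time_s: 1.75
tcp_pos: [0.4212, 0.1338, 0.1238]
eef_rot: [42.6, 89.9, -53.8]
contact_force: [-0.2, -0.1, -0.5]
gripper_width: 0.0544
t 1.75 tcp [421.2 133.8 123.8] jaw -96.4 ax [ 0.001 -0.002 -1.   ] w 54.4 F [-0.2 -0.1 -0.5] j [ 43.   4. -36.   0. -50.  40.]
TODO mm [-0.2 10.5 -3.8] units [-0.005  0.263 -0.095] turn -0.1 units -0.02
[[310.27782475 241.64764272]]
```

View pics/w1.png

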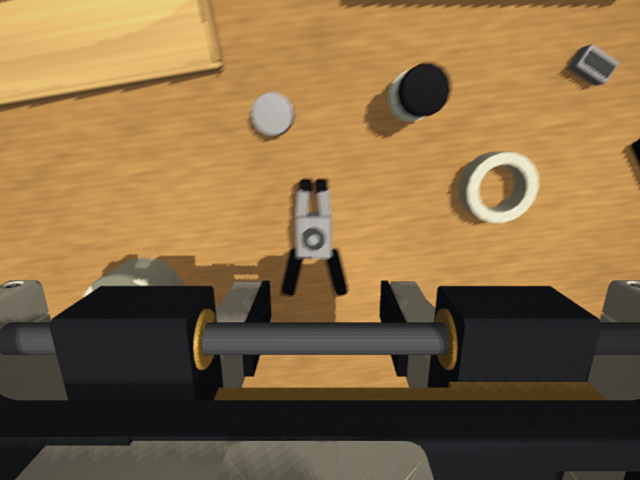

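```bash
python3 -m handwheel '[[[0,0.26,-0.7,0],[0,0,-0.7,0]]]'; cat > wl.py <<'E'
from h import *
import sys
def look(n):
    cal=vision.get_calibration("wrist"); im=vision.capture("wrist"); cv2.imwrite(f"pics/{n}.png",im)
    np.savez(f"pics/{n}.npz",intrinsics=cal["intrinsics"],pose=cal["pose"])
if __name__=="__main__": look(sys.argv[1])
E
python3 wl.py w2; python3 t.py 421 144.3 5 83.5
```

```text
time_s: 2.0
tcp_pos: [0.424, 0.1414, 0.0678]
eef_rot: [105.0, 89.7, 8.3]
contact_force: [0.2, -0.1, -0.5]
gripper_width: 0.0541
t 2.05 tcp [421.6 139.6  63.9] jaw -96.8 ax [-0.    -0.003 -1.   ] w 53.8 F [-2.7 -1.5 -4.5] j [ 44.   9. -40.   0. -41.  39.]
TODO mm [ -0.6   4.7 -58.9] units [-0.015  0.117 -1.471] turn 0.3 units 0.06
```

View pics/w2.png

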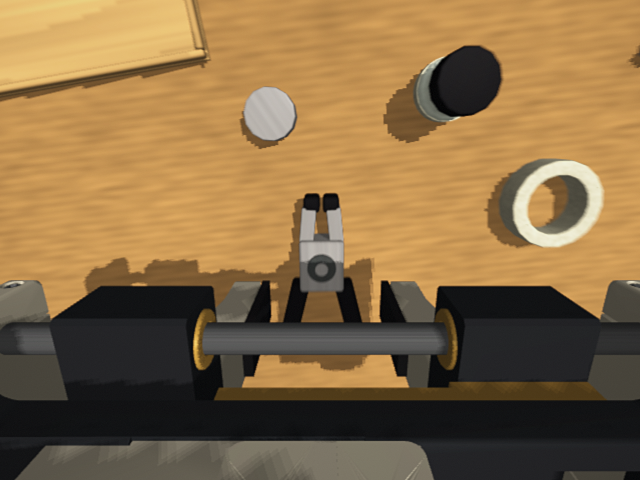

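```bash
cat > px.py <<'E'
from h import *
import sys
n=sys.argv[1]; cal=np.load(f"pics/{n}.npz"); z=float(sys.argv[2])
for a in sys.argv[3:]:
    print(a,np.round(p2w(cal,[list(map(float,a.split(',')))],z)[0]*1000,1))
E
python3 px.py w2 .022 321,268; python3 px.py w2 .02 552,202;python3 t.py 421 144.3 5 83.5
```

```text
321,268 [422.9 143.3  22. ]
552,202 [447.5   2.4  20. ]
t 2.05 tcp [421.6 139.6  63.9] jaw -96.8 ax [-0.    -0.003 -1.   ] w 53.8 F [-2.7 -1.5 -4.5] j [ 44.   9. -40.   0. -41.  39.]
TODO mm [ -0.6   4.7 -58.9] units [-0.015  0.117 -1.471] turn 0.3 units 0.06
```

The wrist and top views agree within 2 mm, so I'll descend.

```bash
python3 -m handwheel '[[[0,0.11,-0.5,0],[0,0,-0.5,0],[0,0,-0.35,0],[0,0,0,0]]]'; python3 t.py 422 144 4 83.5
```

```text
time_s: 2.45
tcp_pos: [0.421, 0.1437, 0.0085]
eef_rot: [-18.3, 89.7, -115.0]
contact_force: [0.1, 0.1, -0.5]
gripper_width: 0.0537
t 2.45 tcp [421.  143.7   8.5] jaw -96.8 ax [-0.003 -0.005 -1.   ] w 53.7 F [ 0.1  0.1 -0.5] j [ 44.  15. -43.   0. -32.  39.]
TODO mm [ 1.   0.3 -4.5] units [ 0.025  0.009 -0.113] turn 0.3 units 0.05
```

```bash
python3 -m handwheel '[[[0,0,-0.1,0],[0,0,0,0],[0,0,0,0],[0,0,0,0],[0,0,0,0],[0,0,0,0]]]' 20 30; python3 t.py 422 144 4 83.5
```

```text
time_s: 3.05
tcp_pos: [0.4224, 0.1451, 0.0076]
eef_rot: [20.7, 89.8, -76.0]
contact_force: [0.3, -0.0, -1.7]
gripper_width: 0.0277
t 3.05 tcp [422.4 145.1   7.6] jaw -96.7 ax [ 0.001 -0.003 -1.   ] w 27.7 F [ 0.3 -0.  -1.7] j [ 45.  15. -43.   0. -32.  39.]
TODO mm [-0.4 -1.1 -3.6] units [-0.01  -0.028 -0.091] turn 0.2 units 0.04
```

```bash
python3 -m handwheel '[[[0,0,0.7,0],[0,0,0.9,0],[0.3,-0.1,0.9,0],[0.7,-0.3,0,0],[0.7,-0.35,0,0],[0.8,-0.4,0,0],[0.8,-0.4,0,0],[0.8,-0.4,0,0]]]'; python3 t.py 648 38 80 83.5
```

```text
time_s: 3.85
tcp_pos: [0.5884, 0.0645, 0.1145]
eef_rot: [68.8, 89.8, -27.6]
contact_force: [-0.3, 0.0, -2.0]
gripper_width: 0.0277
t 3.85 tcp [588.4  64.5 114.5] jaw -96.4 ax [ 0.003 -0.002 -1.   ] w 27.7 F [-0.3  0.  -2. ] j [ 25.  18. -19.   0. -53.  58.]
TODO mm [ 59.6 -26.5 -34.5] units [ 1.491 -0.664 -0.864] turn -0.1 units -0.03
```

```bash
python3 -m handwheel '[[[0.7,-0.3,-0.4,0],[0.6,-0.3,-0.4,0],[0.1,0,0,0],[0,0,0,0]]]'; python3 wl.py w3; python3 t.py 648 38 12.5 83.5
```

```text
time_s: 4.25
tcp_pos: [0.6496, 0.0365, 0.0802]
eef_rot: [64.1, 89.8, -32.5]
contact_force: [-1.1, -0.9, -0.9]
gripper_width: 0.0279
t 4.3 tcp [648.9  36.6  80.1] jaw -96.6 ax [ 0.002 -0.002 -1.   ] w 27.8 F [-0.7 -0.4 -0.8] j [ 20.  25. -13.   0. -52.  63.]
TODO mm [ -0.9   1.4 -67.6] units [-0.023  0.035 -1.69 ] turn 0.1 units 0.02
```

View pics/w3.png

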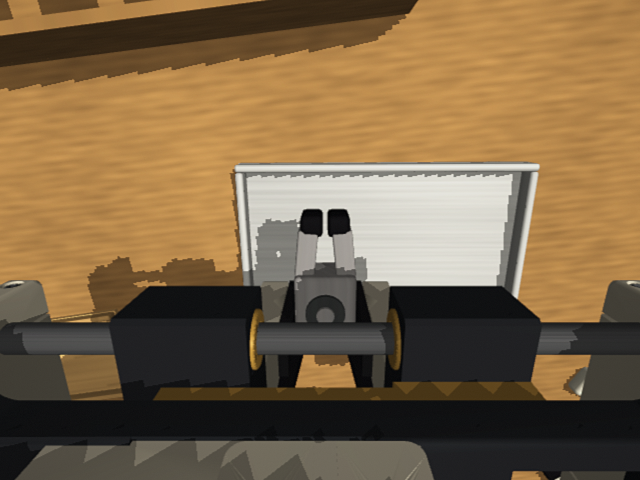

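```bash
python3 px.py w3 .018 236,165 538,165; python3 -c "
import numpy as np
a=np.radians(-6.5);x=np.array([np.cos(a),np.sin(a)]);y=np.array([-x[1],x[0]]);c=np.array([639,-.9])
print(c+65*x+95*y,c+65*x-95*y)"
```

```text
236,165 [715.4  83.1  18. ]
538,165 [ 694.  -101.7   18. ]
[714.33647593  86.13111739] [ 692.82786531 -102.64753518]
```

The tray position agrees within about 3 mm, so I'll lower the clamp.

```bash
python3 -m handwheel '[[[-0.02,0,-0.5,0],[0,0,-0.5,0],[0,0,-0.4,0],[0,0,-0.15,0],[0,0,0,0],[0,0,0,0]]]'; python3 t.py 648 38 12.5 83.5
```

```text
time_s: 4.9
tcp_pos: [0.6459, 0.0402, 0.0219]
eef_rot: [97.2, 89.6, 0.9]
contact_force: [-0.2, -0.5, -1.3]
gripper_width: 0.0276
t 4.9 tcp [645.9  40.2  21.9] jaw -96.3 ax [ 0.008  0.    -1.   ] w 27.6 F [-0.2 -0.5 -1.3] j [ 21.  28. -17.   0. -45.  63.]
TODO mm [ 2.1 -2.2 -9.4] units [ 0.052 -0.054 -0.236] turn -0.2 units -0.03
```

```bash
python3 -m handwheel '[[[0.05,-0.05,-0.12,0],[0,0,-0.1,0],[0,0,0,0]]]'; python3 t.py 648 38 12.5 83.5
```

```text
time_s: 5.2
tcp_pos: [0.6493, 0.0388, 0.0152]
eef_rot: [103.0, 89.3, 6.7]
contact_force: [0.4, -0.6, -1.3]
gripper_width: 0.0276
t 5.2 tcp [649.3  38.8  15.2] jaw -96.3 ax [ 0.012  0.001 -1.   ] w 27.6 F [ 0.4 -0.6 -1.3] j [ 21.  29. -17.   0. -44.  63.]
TODO mm [-1.3 -0.8 -2.7] units [-0.033 -0.02  -0.066] turn -0.2 units -0.04
```

```bash
python3 -m handwheel '[[[0,0,-0.06,0],[0,0,-0.03,0],[0,0,0,0]]]'; python3 -m handwheel '[[[0,0,0,0],[0,0,0,0],[0,0,0,0],[0,0,0,0]]]' 42;  python3 t.py 648 38 12.5 83.5
```

```text
time_s: 5.5
tcp_pos: [0.6498, 0.0387, 0.0122]
eef_rot: [102.8, 89.3, 6.5]
contact_force: [-1.2, 1.5, 2.5]
gripper_width: 0.0278
time_s: 5.9
tcp_pos: [0.6501, 0.0388, 0.0123]
eef_rot: [103.1, 89.2, 6.8]
contact_force: [-0.6, 0.7, -1.1]
gripper_width: 0.0419
t 5.9 tcp [650.1  38.8  12.3] jaw -96.3 ax [ 0.013  0.002 -1.   ] w 41.9 F [-0.6  0.7 -1.1] j [ 21.  29. -17.   0. -43.  63.]
TODO mm [-2.1 -0.8  0.2] units [-0.054 -0.019  0.005] turn -0.2 units -0.04
```

```bash
python3 -m handwheel '[[[0,0,0.8,0],[0,0,0.9,0],[-0.6,-0.6,0.6,-0.4],[-0.7,-0.9,0,-0.4],[-0.7,-0.9,0,-0.4],[-0.7,-0.9,0,-0.4],[-0.7,-0.9,0,-0.4],[-0.7,-0.9,0,-0.2]]]' 54;  python3 t.py 385 -286.5 90 71.7
```

```text
time_s: 6.7
tcp_pos: [0.4838, -0.1674, 0.1071]
eef_rot: [100.7, 89.1, -6.6]
contact_force: [0.6, -0.8, -1.0]
gripper_width: 0.0545
t 6.7 tcp [ 483.8 -167.4  107.1] jaw -107.3 ax [ 0.016 -0.002 -1.   ] w 54.5 F [ 0.6 -0.8 -1. ] j [  3.  11. -30.   0. -48.  70.]
TODO mm [ -98.8 -119.1  -17.1] units [-2.469 -2.977 -0.427] turn -1.0 units -0.2
```

```bash
python3 -m handwheel '[[[-0.7,-0.8,-0.1,-0.2],[-0.7,-0.8,-0.2,0],[-0.7,-0.8,-0.2,0],[-0.3,-0.4,-0.1,0],[0,0,0,0],[0,0,0,0]]]';  python3 wl.py w4; python3 t.py 385 -286.5 90 71.7
```

```text
time_s: 7.3
tcp_pos: [0.3798, -0.2863, 0.084]
eef_rot: [101.1, 88.8, -7.6]
contact_force: [0.5, 0.2, -0.7]
gripper_width: 0.0537
t 7.35 tcp [ 380.  -286.1   84. ] jaw -108.6 ax [ 0.02  -0.003 -1.   ] w 53.7 F [-0.2  0.1 -0.5] j [-13.  10. -35.  -0. -44.  85.]
TODO mm [ 5.  -0.4  6. ] units [ 0.126 -0.011  0.15 ] turn 0.3 units 0.07
```

View pics/w4.png

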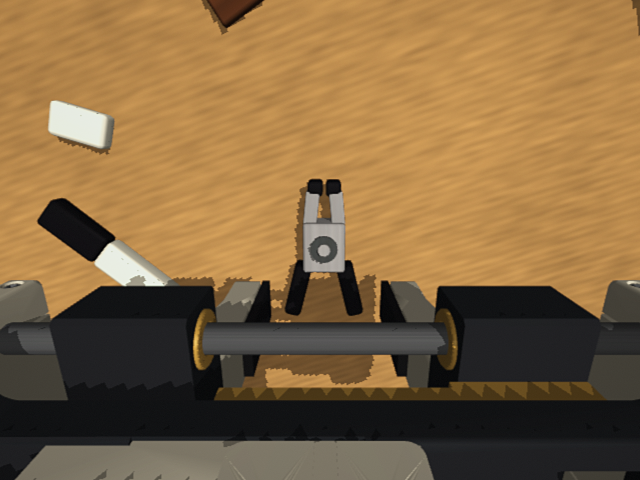

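```bash
python3 px.py w4 .022 323,250; python3 -m handwheel '[[[0.13,0,-0.6,0],[0,0,-0.6,0],[0,0,-0.5,0],[0,0,-0.15,0],[0,0,0,0]]]'; python3 t.py 386 -286.5 7 71.7
```

```text
323,250 [ 385.9 -287.5   22. ]
time_s: 7.85
tcp_pos: [0.3914, -0.2839, 0.0102]
eef_rot: [98.2, 88.5, -10.0]
contact_force: [-0.2, 0.2, 0.6]
gripper_width: 0.0537
t 7.85 tcp [ 391.4 -283.9   10.2] jaw -108.3 ax [ 0.027 -0.005 -1.   ] w 53.7 F [-0.2  0.2  0.6] j [-13.  17. -39.  -0. -32.  84.]
TODO mm [-5.4 -2.6 -3.2] units [-0.135 -0.066 -0.08 ] turn -0.0 units -0.01
```

```bash
python3 -m handwheel '[[[-0.13,-0.06,-0.06,0],[0,0,0,0]]]'; python3 t.py 386 -286.5 7 71.7;  python3 -m handwheel '[[[0,0,0,0],[0,0,0,0],[0,0,0,0],[0,0,0,0],[0,0,0,0],[0,0,0,0]]]' 20 30; python3 t.py 386 -286.5 7 71.7
```

```text
time_s: 8.05
tcp_pos: [0.3873, -0.286, 0.0089]
eef_rot: [97.7, 88.4, -10.4]
contact_force: [0.9, -0.4, -0.4]
gripper_width: 0.0541
t 8.05 tcp [ 387.3 -286.     8.9] jaw -108.2 ax [ 0.028 -0.005 -1.   ] w 54.1 F [ 0.9 -0.4 -0.4] j [-13.  17. -40.  -0. -32.  85.]
TODO mm [-1.3 -0.5 -1.9] units [-0.033 -0.012 -0.047] turn -0.1 units -0.03
time_s: 8.65
tcp_pos: [0.3886, -0.2866, 0.0112]
eef_rot: [97.1, 88.1, -11.1]
contact_force: [-0.3, -0.7, -0.8]
gripper_width: 0.0273
t 8.65 tcp [ 388.6 -286.6   11.2] jaw -108.2 ax [ 0.032 -0.006 -0.999] w 27.3 F [-0.3 -0.7 -0.8] j [-13.  17. -39.  -0. -32.  85.]
TODO mm [-2.6  0.1 -4.2] units [-0.066  0.003 -0.106] turn -0.1 units -0.02
```

```bash
python3 -m handwheel '[[[0,0,0.9,0],[0,0,0.9,0],[0.5,0.4,0.9,0.4],[0.8,0.8,0,0.4],[0.8,0.8,0,0.4],[0.8,0.8,0,0.4],[0.8,0.8,0,0.4],[0.8,0.8,0,0.35]]]'; python3 t.py 639 -41.2 85 83.5
```

```text
time_s: 9.45
tcp_pos: [0.5684, -0.1059, 0.124]
eef_rot: [99.6, 88.3, 3.1]
contact_force: [-0.0, -0.8, -0.7]
gripper_width: 0.0277
t 9.45 tcp [ 568.4 -105.9  124. ] jaw -96.5 ax [ 0.03   0.002 -1.   ] w 27.7 F [-0.  -0.8 -0.7] j [  9.  16. -21.   0. -52.  74.]
TODO mm [ 70.6  64.7 -39. ] units [ 1.765  1.619 -0.974] turn -0.0 units -0.0
```

```bash
python3 -m handwheel '[[[0.8,0.7,-0.3,0],[0.7,0.7,-0.3,0],[0.2,0.15,-0.25,0]]]';python3 wl.py w5; python3 t.py 639 -41.2 15 83.5
```

```text
time_s: 9.75
tcp_pos: [0.6425, -0.0375, 0.0899]
eef_rot: [99.7, 88.0, 3.5]
contact_force: [-0.3, -0.8, -0.3]
gripper_width: 0.0275
t 9.8 tcp [641.4 -37.8  87.8] jaw -96.2 ax [ 0.031  0.002 -1.   ] w 27.4 F [ 1.   0.5 -1.3] j [ 14.  23. -15.   0. -50.  69.]
TODO mm [ -2.4  -3.4 -72.8] units [-0.061 -0.085 -1.82 ] turn -0.3 units -0.05
```

View pics/w5.png

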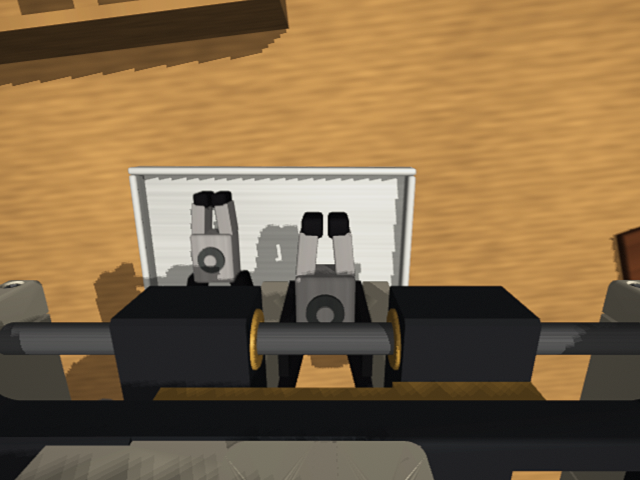

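```bash
python3 px.py w5 .027 210,260; python3 px.py w5 .018 130,169 414,169; python3 -m handwheel '[[[-0.06,-0.08,-0.55,0],[0,0,-0.55,0],[0,0,-0.45,0],[0,0,0,0]]]'; python3 t.py 639 -41.2 16 83.5
```

```text
210,260 [650.3  38.7  27. ]
130,169 [714.7  82.2  18. ]
414,169 [ 694.7 -101.7   18. ]
time_s: 10.2
tcp_pos: [0.6365, -0.0418, 0.0218]
eef_rot: [98.9, 88.4, 2.7]
contact_force: [0.0, -0.1, -1.4]
gripper_width: 0.0274
t 10.2 tcp [636.5 -41.8  21.8] jaw -96.2 ax [ 0.027  0.001 -1.   ] w 27.4 F [ 0.  -0.1 -1.4] j [ 14.  27. -19.   0. -42.  70.]
TODO mm [ 2.5  0.6 -5.8] units [ 0.062  0.014 -0.145] turn -0.3 units -0.06
```

```bash
python3 -m handwheel '[[[0.06,0,-0.14,0],[0,0,-0.04,0]]]'; python3 t.py 639 -41.2 15 83.5
```

```text
time_s: 10.4
tcp_pos: [0.6393, -0.0424, 0.016]
eef_rot: [98.4, 88.4, 2.2]
contact_force: [-4.1, 3.5, 6.3]
gripper_width: 0.0276
t 10.4 tcp [639.3 -42.4  16. ] jaw -96.2 ax [ 0.028  0.001 -1.   ] w 27.6 F [-4.1  3.5  6.3] j [ 14.  28. -19.   0. -42.  70.]
TODO mm [-0.3  1.2 -1. ] units [-0.008  0.031 -0.025] turn -0.3 units -0.06
```

```bash
python3 -m handwheel '[[[0,0,0,0],[0,0,0,0],[0,0,0.4,0],[0,0,0.8,0],[0,0,0.9,-1],[-0.3,0,0.6,-1],[-0.4,-0.2,0,-1],[-0.4,-0.2,0,-1]]]' 42; python3 t.py 410.5 -146 90 120
```

```text
time_s: 11.2
tcp_pos: [0.5977, -0.0592, 0.1326]
eef_rot: [104.0, 88.0, -12.8]
contact_force: [0.2, -0.5, -0.7]
gripper_width: 0.0421
t 11.2 tcp [597.7 -59.2 132.6] jaw -116.8 ax [ 0.034 -0.008 -0.999] w 42.1 F [ 0.2 -0.5 -0.7] j [ 14.  17. -18.   1. -53.  49.]
TODO mm [-187.2  -86.8  -42.6] units [-4.679 -2.17  -1.064] turn 56.8 units 11.37
```

```bash
python3 -m handwheel '[[[-0.2,-0.1,0,-1],[-0.2,-0.1,0,-1],[-0.2,-0.1,0,-1],[-0.2,-0.1,0,-1],[-0.2,-0.1,0,-1],[-0.2,-0.1,0,-1],[-0.2,-0.1,0,-1],[-0.2,-0.1,0,-1]]]' 48; python3 t.py 410.5 -146 90 120
python3 -m handwheel '[[[-0.2,-0.1,0,-1],[-0.2,-0.1,0,-1],[-0.2,-0.1,0,-1],[-0.2,-0.1,0,-1],[-0.2,-0.1,0,-1],[-0.2,-0.1,0,-1],[-0.2,-0.1,0,-1],[-0.2,-0.1,0,-1]]]'; python3 t.py 410.5 -146 90 120
```

```text
time_s: 12.0
tcp_pos: [0.5323, -0.0934, 0.1397]
eef_rot: [115.1, 87.4, -43.5]
contact_force: [0.2, -0.0, 0.4]
gripper_width: 0.0476
t 12.0 tcp [532.3 -93.4 139.7] jaw -158.6 ax [ 0.033 -0.031 -0.999] w 47.6 F [ 0.2 -0.   0.4] j [ 12.  11. -26.   3. -52.   7.]
TODO mm [-121.8  -52.6  -49.7] units [-3.045 -1.315 -1.242] turn -81.4 units -16.28
time_s: 12.8
tcp_pos: [0.4675, -0.1272, 0.1451]
eef_rot: [127.4, 87.2, -73.0]
contact_force: [-0.5, 0.3, -0.5]
gripper_width: 0.0481
t 12.8 tcp [ 467.5 -127.2  145.1] jaw 159.7 ax [ 0.014 -0.047 -0.999] w 48.1 F [-0.5  0.3 -0.5] j [ 10.   6. -32.   4. -52. -33.]
TODO mm [-57.  -18.8 -55.1] units [-1.424 -0.469 -1.377] turn -39.7 units -7.93
```

```bash
python3 -m handwheel '[[[-0.2,-0.1,-0.2,-1],[-0.2,-0.1,-0.2,-1],[-0.2,-0.1,-0.2,-1],[-0.2,-0.1,-0.2,-1],[-0.2,-0.05,-0.2,-1],[-0.2,0,-0.2,-1],[-0.2,0,-0.2,-1],[0,0,-0.2,-0.9]]]'; python3 wl.py w6; python3 t.py 410.5 -146 60 120
```

```text
time_s: 13.6
tcp_pos: [0.4117, -0.1468, 0.0854]
eef_rot: [144.6, 87.2, -97.1]
contact_force: [0.5, -0.0, 0.2]
gripper_width: 0.048
t 13.65 tcp [ 411.7 -146.8   84.4] jaw 118.1 ax [-0.007 -0.049 -0.999] w 47.8 F [-0.6  0.6 -1.2] j [  9.   7. -41.   4. -43. -74.]
TODO mm [ -1.2   0.8 -24.4] units [-0.029  0.02  -0.609] turn 1.9 units 0.38
```

View pics/w6.png

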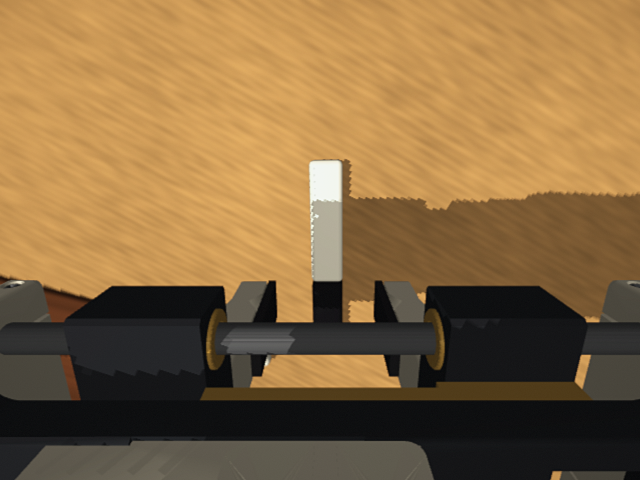

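```bash
python3 px.py w6 .014 326,160 327.5,281 ; python3 -m handwheel '[[[0,0,-0.7,0.3],[0,0,-0.7,0],[0,0,-0.35,0]]]'; python3 t.py 410.5 -146 5 120
```

```text
326,160 [ 356.2 -179.9   14. ]
327.5,281 [ 429.  -139.4   14. ]
time_s: 13.95
tcp_pos: [0.4159, -0.1465, 0.0164]
eef_rot: [155.8, 87.2, -84.3]
contact_force: [0.7, -0.4, 0.7]
gripper_width: 0.0477
t 13.95 tcp [ 415.9 -146.5   16.4] jaw 119.9 ax [ 0.005 -0.048 -0.999] w 47.7 F [ 0.7 -0.4  0.7] j [  9.  13. -46.   5. -31. -74.]
TODO mm [ -5.4   0.5 -11.4] units [-0.135  0.014 -0.285] turn 0.1 units 0.01
```

```bash
python3 -m handwheel '[[[-0.1,-0.02,-0.28,-0.1]]]'; python3 t.py 412 -147.5 4 119.5;  python3 -m handwheel '[[[-0.05,0,-0.05,0],[0,0,0,0],[0,0,0,0],[0,0,0,0]]]' 14 25; python3 t.py 412 -147.5 4 119.5
```

```text
time_s: 14.05
tcp_pos: [0.4127, -0.1473, 0.0049]
eef_rot: [156.8, 87.2, -83.7]
contact_force: [0.4, 0.7, -0.8]
gripper_width: 0.0479
t 14.05 tcp [ 412.7 -147.3    4.9] jaw 119.6 ax [ 0.005 -0.048 -0.999] w 47.9 F [ 0.4  0.7 -0.8] j [  9.  14. -47.   6. -29. -74.]
TODO mm [-0.7 -0.2 -0.9] units [-0.018 -0.004 -0.023] turn -0.1 units -0.01
time_s: 14.45
tcp_pos: [0.4116, -0.1474, 0.004]
eef_rot: [158.0, 87.2, -82.2]
contact_force: [-0.1, 0.1, -0.3]
gripper_width: 0.0216
t 14.45 tcp [ 411.6 -147.4    4. ] jaw 119.8 ax [ 0.007 -0.049 -0.999] w 21.6 F [-0.1  0.1 -0.3] j [  9.  14. -48.   6. -28. -74.]
TODO mm [ 0.4 -0.1  0. ] units [ 0.009 -0.002  0.   ] turn -0.3 units -0.06
```

```bash
python3 -m handwheel '[[[0,0,0.9,0],[0,0,0.9,0],[0.3,0.5,0.7,1],[0.3,0.7,0,1],[0.3,0.8,0,1],[0.3,0.8,0,1],[0.3,0.8,0,1],[0.3,0.8,0,1]]]'; python3 t.py 580 291 80 182;  python3 -m handwheel '[[[0.3,0.8,0,1],[0.3,0.8,0,1],[0.3,0.8,0,1],[0.3,0.8,0,1],[0.3,0.8,0,1],[0.3,0.8,0,1]]]'; python3 t.py 580 291 80 182
```

```text
time_s: 15.25
tcp_pos: [0.4861, 0.0335, 0.115]
eef_rot: [170.2, 87.0, -39.1]
contact_force: [0.2, -0.7, 0.2]
gripper_width: 0.0215
t 15.25 tcp [486.1  33.5 115. ] jaw 150.7 ax [ 0.04  -0.033 -0.999] w 21.5 F [ 0.2 -0.7  0.2] j [ 29.   8. -35.   4. -47. -61.]
TODO mm [ 93.9 257.5 -35. ] units [ 2.348  6.437 -0.875] turn 31.3 units 6.26
time_s: 15.85
tcp_pos: [0.5609, 0.2356, 0.1203]
eef_rot: [177.3, 86.8, -0.5]
contact_force: [0.8, -0.2, -0.2]
gripper_width: 0.0218
t 15.85 tcp [560.9 235.6 120.3] jaw -177.8 ax [ 0.056 -0.001 -0.998] w 21.8 F [ 0.8 -0.2 -0.2] j [ 43.  18. -20.   3. -50. -42.]
TODO mm [ 19.1  55.4 -40.3] units [ 0.479  1.385 -1.006] turn -0.2 units -0.03
```

```bash
python3 -m handwheel '[[[0.25,0.75,-0.5,0],[0.2,0.65,-0.5,0]]]'; python3 wl.py w7; python3 t.py 580 291 10 182
```

```text
time_s: 16.05
tcp_pos: [0.582, 0.2967, 0.0842]
eef_rot: [-177.6, 86.4, 4.9]
contact_force: [-0.6, -0.7, -1.1]
gripper_width: 0.0216
t 16.1 tcp [582.4 299.3  80.7] jaw -177.5 ax [ 0.062  0.004 -0.998] w 21.3 F [ 3.3  3.3 -1.8] j [ 46.  24. -16.   3. -47. -45.]
TODO mm [ -2.4  -8.3 -70.7] units [-0.059 -0.208 -1.768] turn -0.5 units -0.11
```

View pics/w7.png

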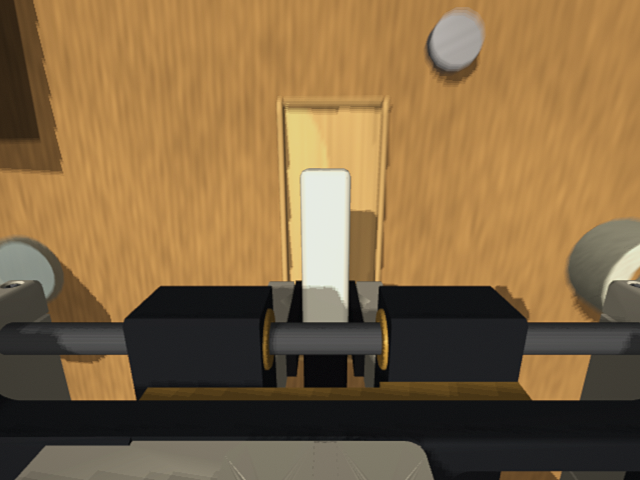

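```bash
python3 px.py w7 .012 278,98 389,98; python3 -c "
from h import *
c=vision.get_calibration('top'); print(p2w(c,[[145,146],[132,98]],0)*1000, p2w(c,[[130,128]],.1)*1000)
a=np.radians(2);x=np.array([np.cos(a),np.sin(a)]);y=np.array([-x[1],x[0]]);k=np.array([580.2,290.8])
print(k+35*x-95*y,k-35*x-95*y)"
```

```text
278,98 [619.6 198.3  12. ]
389,98 [551.9 195.8  12. ]
[[792.59364933 337.01211671   0.        ]
 [913.24851361 358.16433355   0.        ]] [[788.53772477 335.27967626 100.        ]]
[618.49413113 197.07935382] [548.53677324 194.63638905]
```

```bash
python3 -m handwheel '[[[-0.03,-0.18,-0.55,0],[0,0,-0.55,0],[0,0,-0.35,-0.1]]]'; python3 t.py 581.5 291.5 15 182
```

```text
time_s: 16.4
tcp_pos: [0.5826, 0.2958, 0.0232]
eef_rot: [-176.3, 86.2, 6.0]
contact_force: [0.4, -0.6, -0.3]
gripper_width: 0.0214
t 16.4 tcp [582.6 295.8  23.2] jaw -177.7 ax [ 0.065  0.007 -0.998] w 21.4 F [ 0.4 -0.6 -0.3] j [ 45.  27. -20.   4. -40. -46.]
TODO mm [-1.1 -4.3 -8.2] units [-0.028 -0.108 -0.205] turn -0.3 units -0.05
```

```bash
python3 -m handwheel '[[[-0.04,-0.1,-0.18,0]]]'; python3 t.py 581.5 291.5 15 182;  python3 -m handwheel '[[[0,0,0,0],[0,0,0,0]]]' 30; python3 t.py 581.5 291.5 15 182
```

```text
time_s: 16.5
tcp_pos: [0.5807, 0.2918, 0.015]
eef_rot: [-176.8, 86.3, 5.5]
contact_force: [-0.2, -0.3, 0.5]
gripper_width: 0.0219
t 16.5 tcp [580.7 291.8  15. ] jaw -177.7 ax [ 0.064  0.006 -0.998] w 21.9 F [-0.2 -0.3  0.5] j [ 45.  28. -21.   4. -39. -46.]
TODO mm [ 0.8 -0.3 -0. ] units [ 0.02  -0.008 -0.001] turn -0.3 units -0.06
time_s: 16.7
tcp_pos: [0.5803, 0.291, 0.0152]
eef_rot: [-177.4, 86.3, 4.9]
contact_force: [-0.6, 0.2, -0.1]
gripper_width: 0.029
t 16.7 tcp [580.3 291.   15.2] jaw -177.7 ax [ 0.064  0.006 -0.998] w 29.0 F [-0.6  0.2 -0.1] j [ 45.  28. -21.   4. -39. -46.]
TODO mm [ 1.2  0.5 -0.2] units [ 0.029  0.012 -0.006] turn -0.3 units -0.06
```

```bash
python3 -m handwheel '[[[0,0,0.7,0],[0,0,0.9,0],[0,0,0.9,1],[-0.2,0,0.4,1],[-0.2,0,0,1],[-0.2,0,0,1],[-0.2,0,0,1],[-0.2,0,0,1]]]' 87; python3 wl.py w8; python3 -m handwheel '[[[-0.2,0,0,1],[-0.2,0,0,1],[-0.2,0,0,1],[-0.2,0,0,1],[-0.2,0,0,1],[-0.2,0,0,1],[-0.2,0,0,1],[-0.2,0,0,1]]]'; python3 t.py 382 296 110 -58
```

```text
time_s: 17.5
tcp_pos: [0.5425, 0.2923, 0.1481]
eef_rot: [-175.5, 85.4, 38.0]
contact_force: [-0.1, 0.5, -0.3]
gripper_width: 0.0854
time_s: 18.35
tcp_pos: [0.479, 0.2937, 0.1583]
eef_rot: [-177.7, 84.6, 76.9]
contact_force: [-0.2, -0.2, 0.3]
gripper_width: 0.0872
t 18.35 tcp [479.  293.7 158.3] jaw -105.5 ax [ 0.021  0.092 -0.996] w 87.2 F [-0.2 -0.2  0.3] j [ 50.  11. -21.  -3. -53.  27.]
TODO mm [-97.    2.3 -48.3] units [-2.425  0.058 -1.209] turn 47.5 units 9.49
```

View pics/w8.png

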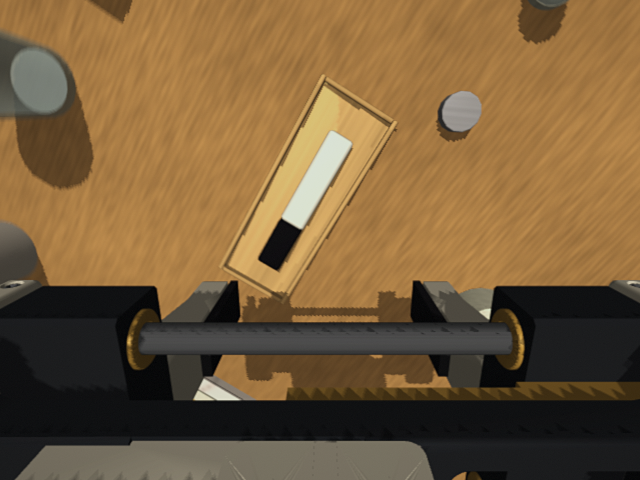

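```bash
python3 -m handwheel '[[[0.64,0.7,0,0],[0.64,0.7,0,0],[0.64,0.7,0,0],[0,0,0,0]]]'; python3 t.py 382 296 110 -58;  python3 -m handwheel '[[[-0.64,-0.7,0,0],[-0.64,-0.7,0,0],[-0.64,-0.7,0,0],[0,0,0,0]]]'; python3 t.py 382 296 110 -58
```

```text
time_s: 18.75
tcp_pos: [0.5586, 0.3803, 0.1643]
eef_rot: [-179.6, 84.2, 74.7]
contact_force: [-1.3, -1.2, -0.9]
gripper_width: 0.0866
t 18.75 tcp [558.6 380.3 164.3] jaw -105.6 ax [ 0.027  0.098 -0.995] w 86.6 F [-1.3 -1.2 -0.9] j [ 49.  21.  -7.  -3. -57.  27.]
TODO mm [-176.6  -84.3  -54.3] units [-4.415 -2.108 -1.359] turn 47.6 units 9.53
time_s: 19.15
tcp_pos: [0.4809, 0.2944, 0.1648]
eef_rot: [-179.8, 84.2, 74.2]
contact_force: [0.6, 0.6, 0.4]
gripper_width: 0.0869
t 19.15 tcp [480.9 294.4 164.8] jaw -106.0 ax [ 0.028  0.098 -0.995] w 86.9 F [0.6 0.6 0.4] j [ 50.  11. -21.  -3. -53.  26.]
TODO mm [-98.9   1.6 -54.8] units [-2.471  0.039 -1.371] turn 48.0 units 9.6
```

```bash
for i in 1 2 3 4; do python3 -m handwheel '[[[0,0,0,-1],[0,0,0,-1],[0,0,0,-1],[0,0,0,-1],[0,0,0,-1],[0,0,0,-1],[0,0,0,-1],[0,0,0,-1]]]' >/dev/null; python3 t.py 382 296 110 -58 | head -1; done
```

```text
t 19.95 tcp [484.1 295.3 174.5] jaw -148.3 ax [ 0.099  0.061 -0.993] w 87.2 F [0.5 0.  0.5] j [ 53.   9. -24.   3. -51. -23.]
t 20.75 tcp [487.6 297.6 182.9] jaw 169.3 ax [ 0.127 -0.015 -0.992] w 86.7 F [ 0.2 -0.1  0.1] j [ 55.   9. -24.   8. -53. -71.]
t 21.55 tcp [491. 300. 191.] jaw 126.8 ax [ 0.096 -0.09  -0.991] w 86.8 F [ 0.   0.2 -0.3] j [  56.   12.  -20.    9.  -59. -114.]
t 22.35 tcp [494.3 302.4 198.6] jaw 84.3 ax [ 0.022 -0.126 -0.992] w 86.8 F [-0.1  0.4  0.2] j [  54.   15.  -14.    6.  -66. -152.]
```

```bash
python3 -m handwheel '[[[-0.3,0,0,-1],[-0.3,0,-0.1,-1],[-0.3,0,-0.1,-1],[-0.3,0,-0.1,0],[-0.3,0,-0.1,0],[-0.3,0,-0.1,0],[-0.3,0,-0.1,0],[-0.3,0,-0.1,0]]]' >/dev/null; python3 t.py 382 296 110 -58;  python3 -m handwheel '[[[0,0,-0.1,0],[0,0,-0.1,0],[0,0,-0.1,0],[0,0,-0.1,0],[0,0,-0.1,0],[0,0,-0.1,0],[0,0,-0.1,0],[0,0,-0.1,0]]]' >/dev/null; python3 t.py 382 296 110 -58
```

```text
t 23.15 tcp [401.6 301.3 174.1] jaw 69.0 ax [-0.016 -0.117 -0.993] w 86.9 F [-0.1  0.1  0.6] j [  61.   10.  -23.    3.  -64. -174.]
TODO mm [-19.6  -5.3 -64.1] units [-0.489 -0.132 -1.602] turn 53.0 units 10.61
t 23.95 tcp [401.9 301.1 139.2] jaw 69.1 ax [-0.016 -0.117 -0.993] w 87.0 F [-0.1 -0.  -0.4] j [  61.   12.  -25.    3.  -59. -174.]
TODO mm [-19.9  -5.1 -29.2] units [-0.497 -0.128 -0.73 ] turn 52.9 units 10.58
```

```bash
python3 -c "
from h import *
print(readout.get_state()['joints'])"; python3 -m handwheel '[[[0,0,0,0.8],[0,0,0,0.8],[0,0,0.1,0],[0,0,0.1,0],[0,0,0,0],[0,0,0,0]]]' >/dev/null; python3 t.py 382 296 110 -58
```

```text
[  61.24248992   11.89600956  -25.30988344    2.80310495  -59.14991422
 -173.64179746]
t 24.55 tcp [402.  300.9 146.6] jaw 77.1 ax [-0.    -0.119 -0.993] w 86.9 F [-1.  -0.7 -0.2] j [  62.   11.  -26.    4.  -59. -167.]
TODO mm [-20.   -4.9 -36.6] units [-0.5   -0.122 -0.914] turn 44.9 units 8.99
```

```bash
python3 -m handwheel '[[[0,0,0,1],[0,0,0,-0.9],[0,0,0,1],[0,0,0,-1],[0,0,0,1],[0,0,0,-1],[0,0,0,1],[0,0,0,-1]]]' >/dev/null; python3 t.py 382 296 110 -58;
```

```text
t 25.35 tcp [402.2 301.1 146.8] jaw 77.4 ax [ 0.001 -0.117 -0.993] w 87.0 F [ 0.3  0.3 -0.4] j [  62.   11.  -26.    4.  -59. -166.]
TODO mm [-20.2  -5.1 -36.8] units [-0.506 -0.127 -0.921] turn 44.6 units 8.93
```

```bash
python3 -m handwheel '[[[-0.5,-0.15,-0.4,0.8],[0,0,-0.3,0.8],[0,0,-0.1,0]]]' >/dev/null; python3 wl.py w9; python3 t.py 382.5 294.5 14 85
```

```text
t 25.7 tcp [382.4 295.5 114.5] jaw 85.1 ax [ 0.017 -0.114 -0.993] w 87.0 F [-0.6 -1.2 -1.3] j [  64.   11.  -31.    5.  -53. -162.]
TODO mm [ 1.000e-01 -1.000e+00 -1.005e+02] units [ 0.003 -0.026 -2.514] turn -0.1 units -0.02
```

View pics/w9.png

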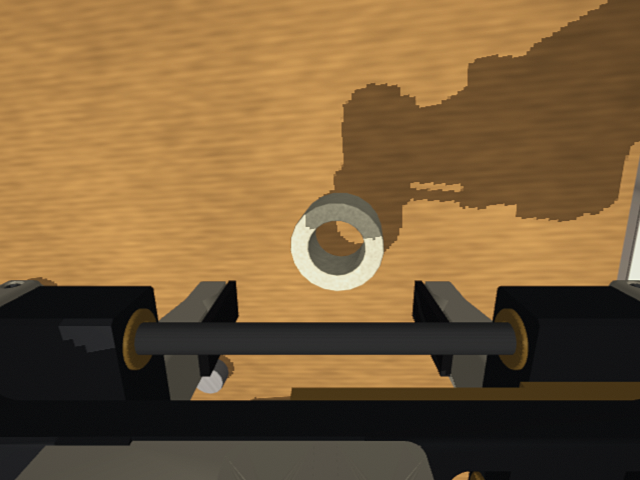

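```bash
python3 px.py w9 .04 337,247; python3 -m handwheel '[[[0,-0.03,-0.8,0],[0,0,-0.6,0]]]' >/dev/null; python3 t.py 382.5 294.5 14 85
```

```text
337,247 [381.7 295.3  40. ]
t 25.9 tcp [384.4 297.4  60.9] jaw 84.9 ax [ 0.022 -0.107 -0.994] w 87.2 F [-1.   0.5  0. ] j [  64.   15.  -35.    5.  -45. -163.]
TODO mm [ -1.9  -2.9 -46.9] units [-0.048 -0.073 -1.172] turn 0.1 units 0.03
```

```bash
python3 -m handwheel '[[[-0.05,-0.07,-0.3,0]]]' >/dev/null; python3 t.py 382.5 294.5 14 85;python3 -m handwheel '[[[-0.04,-0.05,-0.5,0],[0,0,-0.25,0]]]' >/dev/null; python3 t.py 382.5 294.5 14 85
```

```text
t 26.0 tcp [382.7 294.8  47.8] jaw 84.7 ax [ 0.021 -0.108 -0.994] w 87.2 F [0.  0.1 0.3] j [  64.   16.  -36.    6.  -43. -164.]
TODO mm [ -0.2  -0.3 -33.8] units [-0.005 -0.007 -0.846] turn 0.3 units 0.06
t 26.2 tcp [381.7 293.   17.1] jaw 84.4 ax [ 0.021 -0.108 -0.994] w 86.9 F [-0.1 -0.3  0. ] j [  64.   19.  -38.    6.  -39. -165.]
TODO mm [ 0.8  1.5 -3.1] units [ 0.02   0.036 -0.076] turn 0.6 units 0.12
```

```bash
python3 -m handwheel '[[[0,0.04,-0.1,0],[0,0,0,0],[0,0,0,0],[0,0,0,0],[0,0,0,0]]]' 50 25 ; python3 t.py 382.5 294.5 14 85
```

```text
time_s: 26.7
tcp_pos: [0.3831, 0.2964, 0.0142]
eef_rot: [-162.7, 83.8, -78.4]
contact_force: [-0.9, 0.5, -0.8]
gripper_width: 0.0664
t 26.7 tcp [383.1 296.4  14.2] jaw 84.2 ax [ 0.022 -0.107 -0.994] w 66.4 F [-0.9  0.5 -0.8] j [  64.   19.  -38.    6.  -38. -165.]
TODO mm [-0.6 -1.9 -0.2] units [-0.015 -0.047 -0.004] turn 0.8 units 0.16
```

```bash
python3 -m handwheel '[[[0,0,0.5,0],[0,0,0.9,0],[0,0,0.9,0],[0.3,-0.5,0.5,0],[0.3,-0.8,0,0],[0.3,-0.8,0,0],[0.3,-0.8,0,0],[0.3,-0.8,0,0]]]'; python3 t.py 592 -309 120 85; python3 wl.py w10;
```

```text
time_s: 27.5
tcp_pos: [0.4446, 0.1478, 0.1351]
eef_rot: [-158.7, 84.0, -74.0]
contact_force: [1.2, 1.0, -1.0]
gripper_width: 0.0659
t 27.5 tcp [444.6 147.8 135.1] jaw 84.6 ax [ 0.029 -0.1   -0.995] w 65.9 F [ 1.2  1.  -1. ] j [  47.    6.  -34.    6.  -53. -146.]
TODO mm [ 147.4 -456.8  -15.1] units [  3.684 -11.42   -0.377] turn 0.4 units 0.09
```

View pics/w10.png

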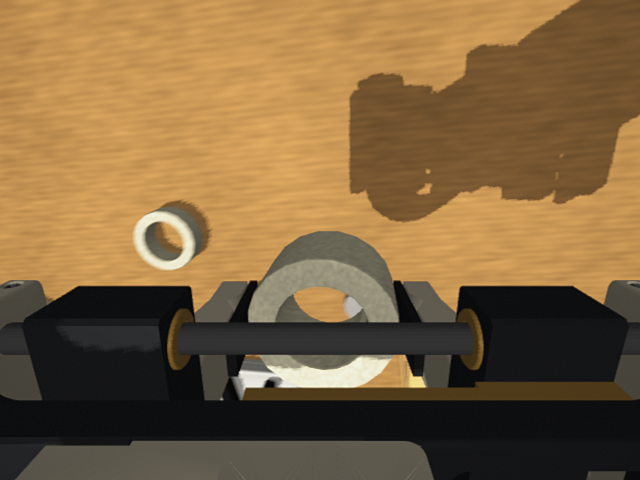

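```bash
python3 -m handwheel '[[[0.3,-0.9,0,0],[0.3,-0.9,0,0],[0.3,-0.9,0,0],[0.3,-0.9,0,0],[0.3,-0.9,0,0],[0.3,-0.9,0,0],[0.3,-0.9,0,0],[0.3,-0.9,0,0]]]'; python3 t.py 592 -309 120 85; python3 -m handwheel '[[[0.3,-0.9,0,0],[0.3,-0.9,0,0],[0.3,-0.9,0,0],[0.3,-0.7,0,0],[0,-0.2,0,0]]]'; python3 t.py 592 -309 120 85
```

```text
time_s: 28.35
tcp_pos: [0.5432, -0.1527, 0.1396]
eef_rot: [-154.5, 84.1, -69.7]
contact_force: [1.1, 0.5, -1.0]
gripper_width: 0.0661
t 28.35 tcp [ 543.2 -152.7  139.6] jaw 84.7 ax [ 0.036 -0.097 -0.995] w 66.1 F [ 1.1  0.5 -1. ] j [   8.   13.  -26.    8.  -50. -108.]
TODO mm [  48.8 -156.3  -19.6] units [ 1.221 -3.906 -0.49 ] turn 0.3 units 0.06
time_s: 28.85
tcp_pos: [0.5928, -0.3063, 0.141]
eef_rot: [-153.3, 84.0, -68.7]
contact_force: [-0.4, 0.4, -1.8]
gripper_width: 0.0662
t 28.85 tcp [ 592.8 -306.3  141. ] jaw 84.5 ax [ 0.038 -0.097 -0.995] w 66.2 F [-0.4  0.4 -1.8] j [ -8.  21. -14.   7. -53. -92.]
TODO mm [ -0.8  -2.7 -21. ] units [-0.019 -0.067 -0.525] turn 0.5 units 0.11
```

```bash
python3 wl.py w11; python3 -c "
from h import *
im=vision.capture('scene'); cv2.imwrite('pics/s11.png',cv2.resize(im[200:420,20:313],None,fx=2.7,fy=2.7,interpolation=cv2.INTER_CUBIC))"; python3 t.py 592 -309 120 85
```

```text
t 28.95 tcp [ 591.5 -304.9  140.8] jaw 84.5 ax [ 0.037 -0.096 -0.995] w 66.4 F [-0.5 -0.  -1.2] j [ -8.  21. -14.   7. -53. -92.]
TODO mm [  0.5  -4.1 -20.8] units [ 0.013 -0.101 -0.519] turn 0.5 units 0.11
```

View pics/w11.png

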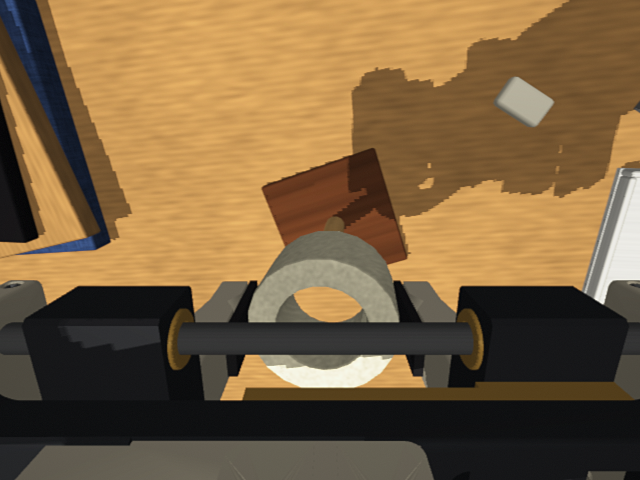

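View pics/s11.png

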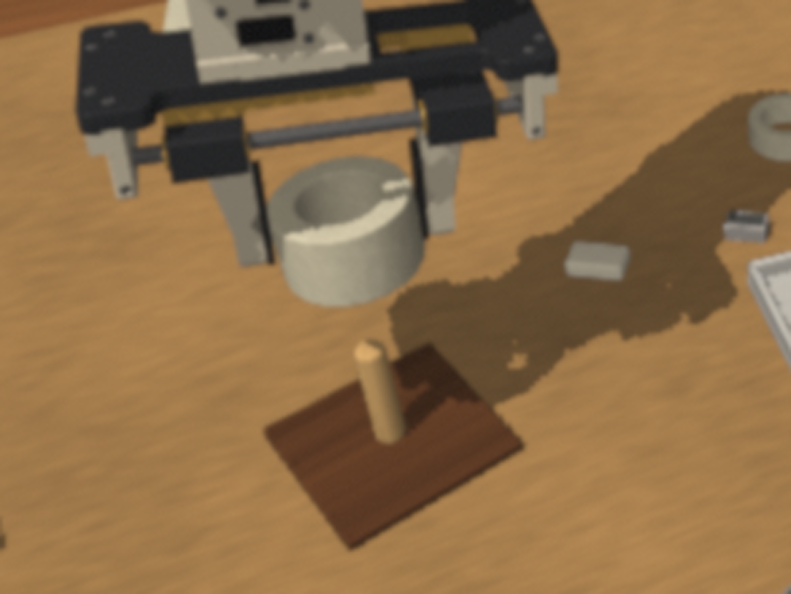

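```bash
python3 -c "
from h import *
c=vision.get_calibration('scene')
t=np.array([.5915,-.3049,.1408]); ax=np.array([.037,-.096,-.995]); 
im=cv2.imread('pics/s11.png')
def f(X): return (w2p(c,X)-[20,200])*2.7
th=np.linspace(0,2*np.pi,60)
u=np.cross(ax,[1,0,0]);u/=np.linalg.norm(u);v=np.cross(ax,u)
for h in (-.014,.026):
    cc=t-ax*h
    P=cc+.033*(np.cos(th)[:,None]*u+np.sin(th)[:,None]*v)
    cv2.polylines(im,[np.int32(f(P))],True,(0,0,255),1)
cv2.polylines(im,[np.int32(f(np.c_[.592+.008*np.cos(th),-.309+.008*np.sin(th),.072+0*th]))],True,(0,255,0),1)
cv2.imwrite('pics/s11b.png',im)"
```

```text
(no output)
```

View pics/s11b.png

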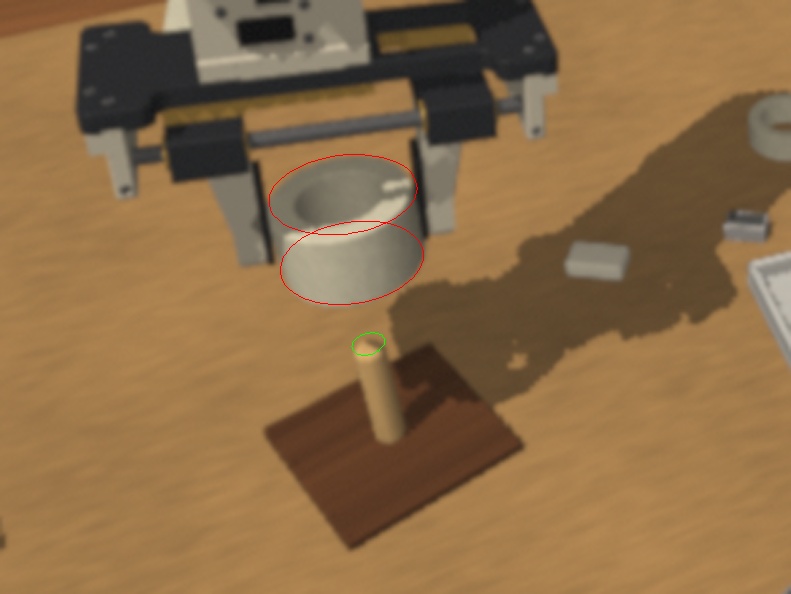

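```bash
python3 -m handwheel '[[[0.01,-0.11,0,0],[0,0,-0.5,0],[0,0,-0.3,0]]]'; python3 t.py 592 -309.5 26 85
```

```text
time_s: 29.25
tcp_pos: [0.5924, -0.3078, 0.1108]
eef_rot: [-151.7, 84.0, -67.0]
contact_force: [-0.2, 0.0, -0.8]
gripper_width: 0.0661
t 29.25 tcp [ 592.4 -307.8  110.8] jaw 84.5 ax [ 0.041 -0.097 -0.994] w 66.1 F [-0.2  0.  -0.8] j [ -8.  22. -16.   7. -49. -92.]
TODO mm [ -0.4  -1.7 -84.8] units [-0.011 -0.042 -2.119] turn 0.5 units 0.09
```

```bash
python3 -m handwheel '[[[-0.01,-0.04,-0.5,0],[0,0,-0.5,0]]]'; python3 t.py 592 -309.5 26 85
```

```text
time_s: 29.45
tcp_pos: [0.5931, -0.308, 0.0717]
eef_rot: [-150.2, 83.9, -65.4]
contact_force: [-0.0, -0.7, -1.5]
gripper_width: 0.0659
t 29.45 tcp [ 593.1 -308.    71.7] jaw 84.7 ax [ 0.045 -0.097 -0.994] w 65.9 F [-0.  -0.7 -1.5] j [ -8.  25. -18.   7. -44. -93.]
TODO mm [ -1.1  -1.5 -45.7] units [-0.028 -0.038 -1.142] turn 0.3 units 0.07
```

```bash
python3 -m handwheel '[[[-0.03,-0.04,-0.5,0],[0,0,-0.4,0]]]'; python3 t.py 592 -309.5 26 85
```

```text
time_s: 29.65
tcp_pos: [0.5918, -0.3078, 0.0345]
eef_rot: [-150.1, 83.8, -65.2]
contact_force: [0.6, -0.5, -0.9]
gripper_width: 0.0661
t 29.65 tcp [ 591.8 -307.8   34.5] jaw 84.8 ax [ 0.045 -0.097 -0.994] w 66.1 F [ 0.6 -0.5 -0.9] j [ -8.  27. -21.   8. -39. -93.]
TODO mm [ 0.2 -1.7 -8.5] units [ 0.005 -0.043 -0.212] turn 0.2 units 0.04
```

```bash
python3 -m handwheel '[[[0,-0.04,-0.2,0],[0,0,0,0]]]'; python3 t.py 592 -309.5 26 85;  python3 -m handwheel '[[[0,0,0,0],[0,0,0,0],[0,0,0,0],[0,0,0,0]]]' 86; python3 t.py 592 -309.5 26 85
```

```text
time_s: 29.85
tcp_pos: [0.5903, -0.3078, 0.0241]
eef_rot: [-151.9, 84.0, -66.8]
contact_force: [-0.1, 0.1, -1.0]
gripper_width: 0.0663
t 29.85 tcp [ 590.3 -307.8   24.1] jaw 84.9 ax [ 0.041 -0.096 -0.994] w 66.3 F [-0.1  0.1 -1. ] j [ -8.  28. -21.   8. -38. -93.]
TODO mm [ 1.7 -1.7  1.9] units [ 0.042 -0.042  0.046] turn 0.1 units 0.01
time_s: 30.25
tcp_pos: [0.5927, -0.3077, 0.0277]
eef_rot: [-149.9, 83.8, -64.7]
contact_force: [-0.1, -0.4, 0.2]
gripper_width: 0.0853
t 30.25 tcp [ 592.7 -307.7   27.7] jaw 85.0 ax [ 0.046 -0.098 -0.994] w 85.3 F [-0.1 -0.4  0.2] j [ -8.  28. -21.   8. -38. -93.]
TODO mm [-0.7 -1.8 -1.7] units [-0.017 -0.045 -0.042] turn -0.0 units -0.0
```

Released. I'll go up along the tool axis direction and check.

```bash
python3 -m handwheel '[[[-0.02,0.06,0.6,0],[-0.03,0.08,0.8,0],[-0.03,0.08,0.8,0],[0,0,0.6,0]]]'; python3 -c "
from h import *
im=vision.capture('scene'); cv2.imwrite('pics/s12.png',cv2.resize(im[200:420,20:313],None,fx=2.7,fy=2.7,interpolation=cv2.INTER_CUBIC))"; python3 t.py 443 -0.8 110 85
```

```text
time_s: 30.65
tcp_pos: [0.5867, -0.2983, 0.1406]
eef_rot: [-152.4, 84.0, -67.3]
contact_force: [-0.2, -0.2, -0.1]
gripper_width: 0.0862
t 30.7 tcp [ 588.8 -299.2  145.2] jaw 85.0 ax [ 0.046 -0.098 -0.994] w 86.1 F [ 1.7 -0.8  4.5] j [ -7.  20. -15.   7. -52. -92.]
TODO mm [-145.8  298.4  -35.2] units [-3.646  7.459 -0.88 ] turn 0.0 units 0.0
```

View pics/s12.png

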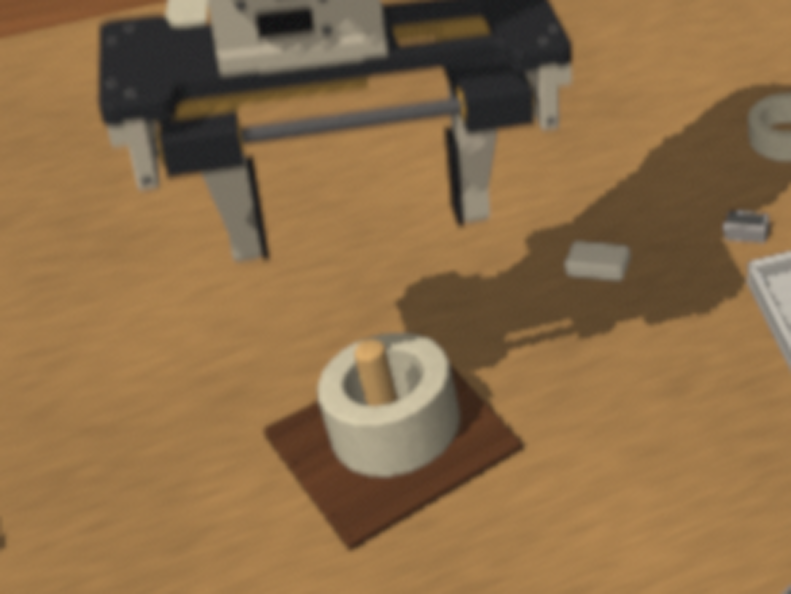

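```bash
python3 -c "
from h import *
c=vision.get_calibration('top'); print(p2w(c,[[284,244]],.045)*1000)"; python3 -m handwheel '[[[-0.4,0.85,0,0],[-0.4,0.85,0,0],[-0.4,0.85,0,0],[-0.4,0.85,-0.1,0],[-0.4,0.85,-0.1,0],[-0.4,0.85,-0.1,0],[-0.4,0.85,-0.1,0],[-0.4,0.85,-0.1,0]]]' 72; python3 t.py 443 -0.8 110 85
```

```text
[[517.76568782  60.51647914  45.        ]]
time_s: 31.5
tcp_pos: [0.4605, -0.0228, 0.1309]
eef_rot: [-142.6, 83.4, -57.9]
contact_force: [1.0, 1.5, 0.2]
gripper_width: 0.0722
t 31.5 tcp [460.5 -22.8 130.9] jaw 84.5 ax [ 0.061 -0.098 -0.993] w 72.2 F [1.  1.5 0.2] j [  28.    3.  -40.    9.  -47. -129.]
TODO mm [-17.5  22.  -20.9] units [-0.438  0.549 -0.522] turn 0.5 units 0.1
```

```bash
python3 -m handwheel '[[[-0.4,0.45,-0.4,0],[-0.1,0,-0.3,0]]]'; python3 wl.py w13; python3 t.py 443 -0.8 7 85
```

```text
time_s: 31.7
tcp_pos: [0.4403, -0.0007, 0.1044]
eef_rot: [-139.3, 83.3, -54.4]
contact_force: [0.5, -0.2, 0.2]
gripper_width: 0.0719
t 31.75 tcp [439.5  -1.5 103. ] jaw 84.7 ax [ 0.066 -0.095 -0.993] w 71.9 F [-2.3 -0.  -2.4] j [  32.    3.  -44.   10.  -42. -134.]
TODO mm [  3.5   0.7 -96. ] units [ 0.087  0.018 -2.4  ] turn 0.3 units 0.06
```

View pics/w13.png

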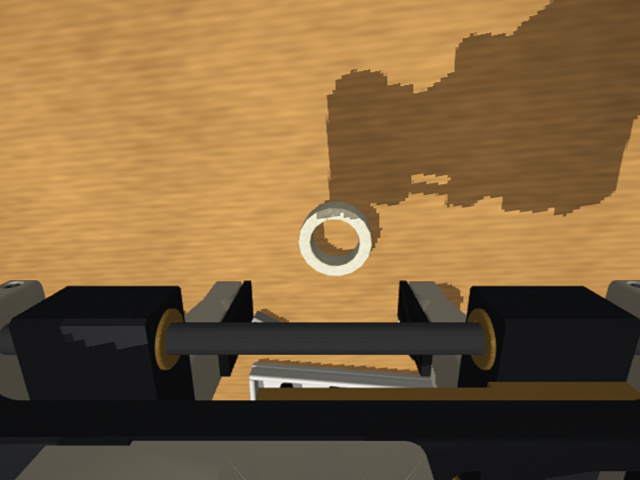

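```bash
python3 px.py w13 .02 335.5,240.5; python3 -m handwheel '[[[0.09,0,-0.8,0],[0,0,-0.6,0],[0,0,-0.3,0]]]'; python3 t.py 443 -1.5 8 85
```

```text
335.5,240.5 [441.9  -1.4  20. ]
time_s: 32.05
tcp_pos: [0.4463, 0.0005, 0.0366]
eef_rot: [-135.9, 83.3, -50.9]
contact_force: [0.2, -0.2, -0.5]
gripper_width: 0.0716
t 32.05 tcp [446.3   0.5  36.6] jaw 84.8 ax [ 0.074 -0.091 -0.993] w 71.6 F [ 0.2 -0.2 -0.5] j [  31.   10.  -50.   14.  -30. -138.]
TODO mm [ -3.3  -2.  -28.6] units [-0.082 -0.049 -0.714] turn 0.2 units 0.03
```

```bash
python3 -m handwheel '[[[-0.08,-0.05,-0.4,0],[-0.02,0,-0.2,0]]]'; python3 t.py 443 -1.8 8 85
```

```text
time_s: 32.25
tcp_pos: [0.4433, -0.0018, 0.0119]
eef_rot: [-135.5, 83.3, -50.5]
contact_force: [-0.4, -0.2, -0.0]
gripper_width: 0.0717
t 32.25 tcp [443.3  -1.8  11.9] jaw 84.8 ax [ 0.075 -0.091 -0.993] w 71.7 F [-0.4 -0.2 -0. ] j [  31.   13.  -53.   16.  -25. -140.]
TODO mm [-0.3 -0.  -3.9] units [-0.007 -0.    -0.098] turn 0.2 units 0.04
```

```bash
python3 -m handwheel '[[[0,0,-0.1,0]]]'; python3 -m handwheel '[[[0,0,0,0],[0,0,0,0],[0,0,0,0],[0,0,0,0]]]' 45 20; python3 t.py 443 -1.8 8 85
```

```text
time_s: 32.35
tcp_pos: [0.4435, -0.0021, 0.0076]
eef_rot: [-135.7, 83.3, -50.7]
contact_force: [-0.1, -0.5, 0.6]
gripper_width: 0.0723
time_s: 32.75
tcp_pos: [0.4452, -0.0021, 0.009]
eef_rot: [-134.7, 83.2, -49.8]
contact_force: [-0.2, 0.6, -1.4]
gripper_width: 0.0536
t 32.75 tcp [445.2  -2.1   9. ] jaw 84.7 ax [ 0.076 -0.09  -0.993] w 53.6 F [-0.2  0.6 -1.4] j [  30.   13.  -53.   17.  -24. -141.]
TODO mm [-2.2  0.3 -1. ] units [-0.054  0.008 -0.024] turn 0.3 units 0.06
```

```bash
python3 -m handwheel '[[[0,0,0.6,0],[0,0,0.9,0],[0,0,0.9,0],[0.3,-0.5,0.5,0],[0.4,-0.85,0,0],[0.4,-0.85,0,0],[0.4,-0.85,0,0],[0.4,-0.85,0,0]]]'; python3 t.py 592 -309 125 85;python3 -m handwheel '[[[0.4,-0.85,0,0],[0.4,-0.85,0,0],[0.4,-0.85,0,0],[0.3,-0.7,0,0]]]'; python3 t.py 592 -309 125 85
```

```text
time_s: 33.55
tcp_pos: [0.5234, -0.1597, 0.1353]
eef_rot: [-130.7, 83.0, -45.2]
contact_force: [0.5, -0.0, -0.5]
gripper_width: 0.0534
t 33.55 tcp [ 523.4 -159.7  135.3] jaw 85.3 ax [ 0.086 -0.087 -0.993] w 53.4 F [ 0.5 -0.  -0.5] j [   8.   10.  -31.    8.  -45. -107.]
TODO mm [  68.6 -149.3  -10.3] units [ 1.714 -3.732 -0.257] turn -0.3 units -0.05
time_s: 33.95
tcp_pos: [0.5857, -0.2961, 0.1368]
eef_rot: [-129.6, 82.9, -44.1]
contact_force: [0.2, 1.6, -0.6]
gripper_width: 0.0533
t 33.95 tcp [ 585.7 -296.1  136.8] jaw 85.3 ax [ 0.089 -0.086 -0.992] w 53.3 F [ 0.2  1.6 -0.6] j [ -7.  19. -17.   6. -49. -91.]
TODO mm [  6.3 -12.9 -11.8] units [ 0.158 -0.322 -0.295] turn -0.3 units -0.05
```

```bash
python3 -m handwheel '[[[0.15,-0.32,0,0],[0,0,0,0]]]'; cat > ov.py <<'E'
from h import *
from t import jaw
import sys
n,R_,H,h=sys.argv[1],*map(float,sys.argv[2:5])
c=vision.get_calibration('scene'); s=readout.get_state(); raw=vision.capture('scene')
im=cv2.resize(raw[200:420,20:313],None,fx=2.7,fy=2.7,interpolation=cv2.INTER_CUBIC)
t=s["tcp_pos"]; ax=jaw(s)[1]
def f(X): return (w2p(c,X)-[20,200])*2.7
th=np.linspace(0,2*np.pi,60)
u=np.cross(ax,[1,0,0]);u/=np.linalg.norm(u);v=np.cross(ax,u)
for z in (-h,H-h):
    P=t-ax*z+R_*(np.cos(th)[:,None]*u+np.sin(th)[:,None]*v)
    cv2.polylines(im,[np.int32(f(P))],True,(0,0,255),1)
cv2.imwrite(f'pics/{n}.png',im)
E
python3 ov.py s14 .027 .02 .009; python3 t.py 592 -309 125 85
```

```text
time_s: 34.15
tcp_pos: [0.5924, -0.3126, 0.1362]
eef_rot: [-129.7, 82.9, -44.4]
contact_force: [0.0, 0.2, 0.4]
gripper_width: 0.0537
t 34.2 tcp [ 591.9 -311.7  136.1] jaw 85.1 ax [ 0.088 -0.086 -0.992] w 53.5 F [-0.7 -0.5 -0.5] j [ -9.  20. -15.   5. -49. -89.]
TODO mm [  0.1   2.7 -11.1] units [ 0.003  0.068 -0.278] turn -0.1 units -0.01
```

View pics/s14.png

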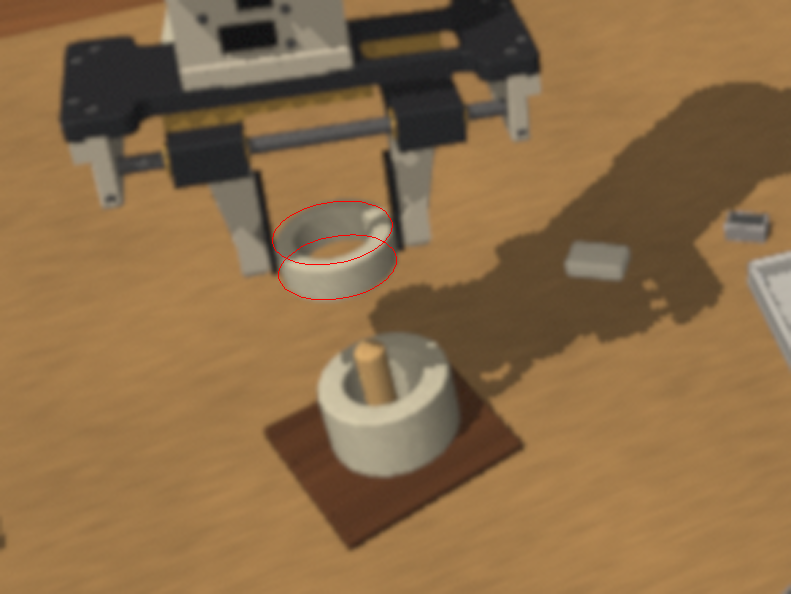

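```bash
python3 -m handwheel '[[[0.01,0.06,-0.4,0],[0,0,-0.4,0]]]'; python3 t.py 593 -309.5 61 85
```

```text
time_s: 34.4
tcp_pos: [0.5929, -0.3078, 0.1063]
eef_rot: [-128.5, 82.8, -43.2]
contact_force: [-0.0, -0.6, -0.5]
gripper_width: 0.0536
t 34.4 tcp [ 592.9 -307.8  106.3] jaw 85.1 ax [ 0.092 -0.086 -0.992] w 53.6 F [-0.  -0.6 -0.5] j [ -8.  21. -18.   6. -45. -90.]
TODO mm [  0.1  -1.7 -45.3] units [ 0.002 -0.042 -1.132] turn -0.1 units -0.02
```

```bash
python3 -m handwheel '[[[0,-0.04,-0.3,0],[0,0,-0.25,0]]]'; python3 ov.py s15 .027 .02 .009; python3 t.py 593 -309.5 61 85
```

```text
time_s: 34.6
tcp_pos: [0.5921, -0.307, 0.0835]
eef_rot: [-128.4, 82.8, -42.9]
contact_force: [0.4, -0.3, -0.3]
gripper_width: 0.0533
t 34.65 tcp [ 591.2 -306.7   81.6] jaw 85.2 ax [ 0.09  -0.085 -0.992] w 53.5 F [-0.7  0.4 -2. ] j [ -8.  23. -19.   6. -42. -91.]
TODO mm [  1.8  -2.8 -20.6] units [ 0.046 -0.07  -0.515] turn -0.2 units -0.04
```

View pics/s15.png

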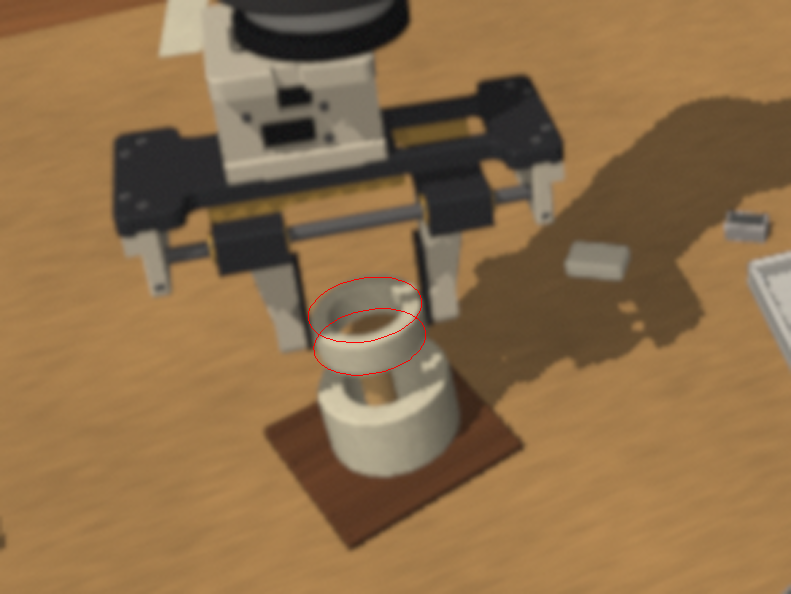

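Roll centred over the post, and the post top shows in the hole. I'll continue down.

```bash
python3 -m handwheel '[[[0.05,-0.07,-0.3,0],[0,0,-0.15,0]]]'; python3 t.py 593 -309.5 61 85
```

```text
time_s: 34.85
tcp_pos: [0.5938, -0.309, 0.0634]
eef_rot: [-128.5, 82.8, -43.1]
contact_force: [-0.0, 0.1, 0.0]
gripper_width: 0.0536
t 34.85 tcp [ 593.8 -309.    63.4] jaw 85.3 ax [ 0.091 -0.085 -0.992] w 53.6 F [-0.   0.1  0. ] j [ -9.  24. -20.   6. -40. -91.]
TODO mm [-0.8 -0.5 -2.4] units [-0.021 -0.014 -0.06 ] turn -0.3 units -0.05
```

```bash
python3 -m handwheel '[[[0,0,-0.05,0],[0,0,0,0]]]'; python3 -m handwheel '[[[0,0,0,0],[0,0,0,0],[0,0,0,0]]]' 76; python3 -m handwheel '[[[-0.04,0.04,0.5,0],[-0.06,0.06,0.8,0],[-0.06,0.06,0.8,0],[0,0,0.6,0]]]'; python3 t.py 593 -309.5 61 85; python3 -m handwheel '[[[-0.9,0.4,0,0],[-0.9,0.4,0,0],[-0.9,0.4,0,0],[-0.9,0.2,0,0]]]';python3 ov.py s16 .027 .02 .009; python3 -c "
from h import *
im=vision.capture('top'); cv2.imwrite('pics/top2.png',im)
cv2.imwrite('pics/top2c.png',cv2.resize(im[140:340,110:490],None,fx=2.1,fy=2.1,interpolation=cv2.INTER_CUBIC))"
```

```text
time_s: 35.05
tcp_pos: [0.5936, -0.3089, 0.0603]
eef_rot: [-128.9, 82.9, -43.4]
contact_force: [-1.5, 0.2, -0.4]
gripper_width: 0.0538
time_s: 35.35
tcp_pos: [0.5943, -0.3093, 0.0613]
eef_rot: [-128.5, 82.8, -43.1]
contact_force: [0.0, 0.7, -0.5]
gripper_width: 0.0719
time_s: 35.75
tcp_pos: [0.5848, -0.3022, 0.1691]
eef_rot: [-130.3, 83.2, -44.8]
contact_force: [0.9, -0.9, -0.1]
gripper_width: 0.0759
t 35.75 tcp [ 584.8 -302.2  169.1] jaw 85.2 ax [ 0.084 -0.084 -0.993] w 75.9 F [ 0.9 -0.9 -0.1] j [ -8.  18. -14.   5. -53. -89.]
TODO mm [   8.2   -7.3 -108.1] units [ 0.205 -0.181 -2.703] turn -0.2 units -0.05
time_s: 36.15
tcp_pos: [0.4435, -0.2465, 0.175]
eef_rot: [-127.6, 82.5, -42.2]
contact_force: [-0.3, 0.0, 0.5]
gripper_width: 0.076
```

View pics/s16.png

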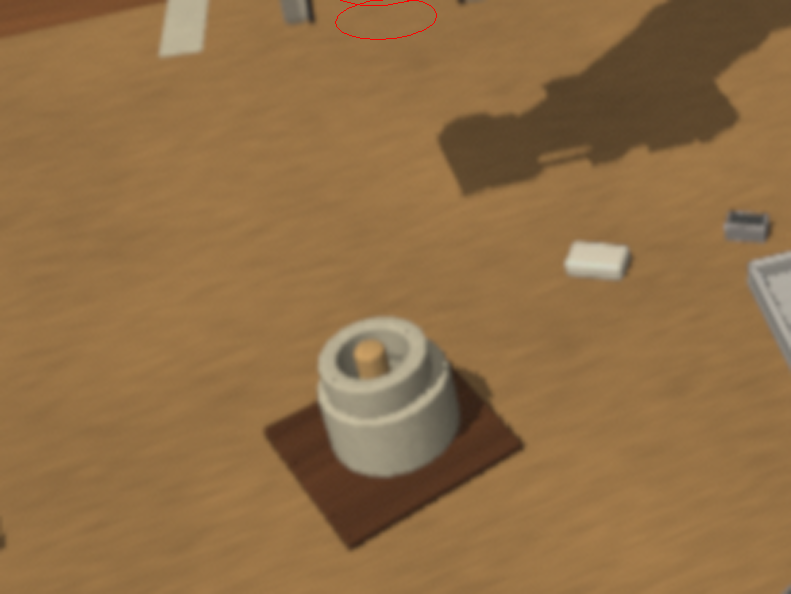

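View pics/top2c.png

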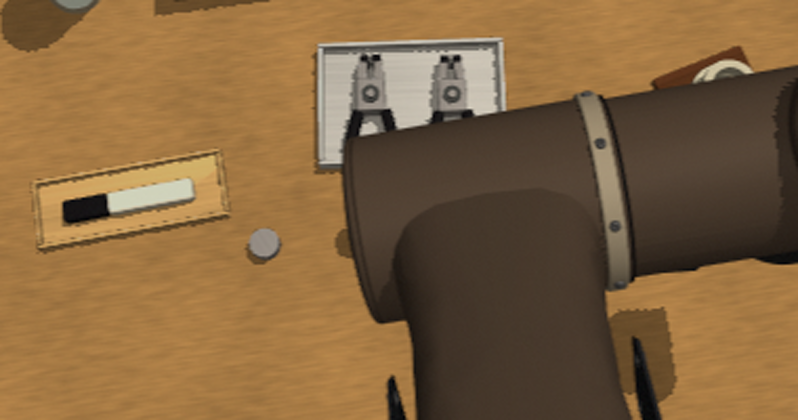

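```bash
python3 -c "
from h import *
im=vision.capture('scene'); cv2.imwrite('pics/s17.png',cv2.resize(im[220:370,230:540],None,fx=2.55,fy=2.55,interpolation=cv2.INTER_CUBIC))"
```

View pics/s17.png

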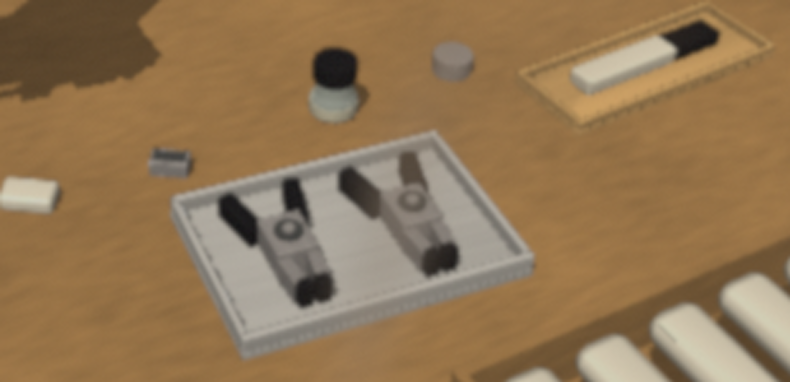

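Both clamps lie flat inside the tray, the marker is flat in the pencil tray, both rolls are on the post, and the jar and eraser are untouched. I'll hand the job in.

```bash
python3 -c "
from plant import close_job, readout
print(close_job()); print(readout.get_state()['time_s'])"
```

```text
the job is handed in; nothing more can be done
None
the job is handed in; nothing more can be done
```

The job is handed in. I placed both clamps in the metal tray, then the marker in the pencil tray, then the large roll and the small roll over the post, finishing at about 36 s.

**Last checks:** In the last pictures:
- Both clamps lie flat inside the tray walls.
- The marker lies flat along the pencil tray.
- The small roll sits level on the large one, with the post through both.
- The ink jar and eraser look to be where they started, judged by eye and not re-measured.
- The gripper is empty and clear of everything.

**What went less well:**
- **Tool tilt:** the tool slowly tilted during the job, to about 7°, and my attempts to correct it failed. The rolls went on slightly tilted and settled level when released.
- **Joint limit:** during one of those attempts joint 6 came within 0.02° of its limit, but the readings never passed it.
- **Marker drop:** the marker was released a few millimetres above the tray floor, because the fingers were too wide to fit between the walls.

The measured forces I saw stayed under about 10 N. The stand was partly hidden by the arm in the last top view, so the check on the rolls comes from the scene camera.

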